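Close and lock the instrument cassette with the hex key

ROBOT

A 7-joint arm with a two-finger parallel gripper is mounted at the origin on a cart in front of the work surface, level with it; the furniture and walls round the work are solid. World frame = base frame: x ahead of the robot, y to its left, z up, the work surface at z = 0. Lengths are in m, angles in rad, forces in N, time in s.
With the tool pointing down it reaches from about 0.425 to 0.925 m from the base axis. Payload 6.8 kg.
Tool frame: the origin (TCP) lies midway between the tips of the shut fingers; the grasp point (between the pads) lies behind it (arm.tcp_to_grasp is the z of the grasp point in the tool frame, in m); z points along the fingers, x is the direction in which the jaws open and shut, and the axes are right-handed (so a half turn about z gives the same grasp; the last joint's range is limited). The gripper opens to 85 mm and grips with 20 to 120 N. Pads are 22 mm wide; open, the fingers measure 114 mm over their backs; the gripper's body (76 mm by 85 mm) begins 54 mm behind the grasp point. The pads swing forward as they close: fully open they stand 13 mm farther back than shut.
Start: joints at [0.994, 0.477, 0.022, 1.555, -0.011, 1.109, -0.083], TCP at [0.305, -0.602, 0.231] pointing down, gripper open.
Joint ranges: [-2.96, 2.96], [-0.34, 2.1], [-1.41, 1.46], [0.24, 2.44], [-1.37, 4.51], [0.17, 1.92], [-2.96, 2.96]. Speed limits (rad/s): [2.39, 2.39, 3.14, 3.14, 3.14, 3.14, 3.14].

INTERFACE

Orientations are given as a unit quaternion [x, y, z, w].
In Python, from bench import arm, imaging gives the robot as it stands. The module is installed in compiled form; this text tells all that it offers.
- The arm moves only by the shell command python3 -m crank 'ROWS' [OPENING] [FORCE]. ROWS is a JSON object of lists of equal length, an entry for each row: "translation": the shift along the world's x, y, z in mm, a list of three; "yaw": the turn about the world's z in degrees. In form: {"translation": [[tx, ty, tz], ...], "yaw": [yaw, ...]}. A call has 1 to 8 rows; each row shifts and turns the commanded pose from where the row before left it; what a row does not reach is not made up. A row lasts 1/12 s, in which the tool goes at most 41.7 mm and 7.16 degrees, less where a joint would pass 70% of its speed; a pose out of reach is approached as far as the arm can. A call with a gripper value outside its range is refused whole. OPENING is the opening, from 0 (shut) to 1 (fully open), set as the call begins (- or left out, the last holds). The fingers move at their own pace and stop on an object; FORCE is the grip in N (left out, the last holds). Time passes only in rows, so rows that do not move let the fingers close. It gives the time, the measured TCP pose, the force and the opening at its end, in the units of the state.
- arm.observe(): the state, without advancing time (a new reading comes with each control period).
- imaging.get_image(name): name is "scene" or "top"; returns the picture (480x640x3 uint8, blue, green, red); there is no depth.
- imaging.calibration(name): a dict with "K" (3x3 intrinsics, pixels), "eye" and "orientation" of the camera in the world. Camera axes: x right, y down, z forward; pixel columns grow to the right and rows downward; lengths in m; the calibration is good to about 2 mm. A picture is of the moment at which its call begins. calibration takes no time and is no camera call.
- arm.sign_off(): hands the job in, once; it reports no verdict.
The state is a dict: "time_s": time; "joint_pos": joint angles; "dq": joint speeds; "tau": joint torques, N m; "tcp_pos": TCP position; "ee_rot": TCP orientation; "ft_force": force on the tool from outside, world axes, zero at the start; "ft_torque": the same for the moment, N m; "finger_gap": finger opening in m.
Only numpy, scipy, OpenCV 4.12 (cv2) and the standard library are available. Lean on these libraries where they do the work, as an engineer would, in place of code of your own. Each camera call takes 0.05 s, during which the arm holds its last target.

TASK

Close the instrument cassette: slide the lid across the deck until it drops flat into its shallow pocket. Then take the square-gripped hex key out of its stand, feel it into the recessed hex socket of the lock until it is fully home, and turn the lock clockwise with the key, regrasping after each quarter turn or so, until the lock arm is at its stop, pointing straight over the lid. Leave the key standing in the socket, work the lock only through the key, and do not knock over or push away the two bottles and the carton nearby.

Things in the scene. Friction and masses are not known exactly. Their poses are not given: they have to be found in the camera images.
- cassette: Fixed aluminium cassette 156 x 255 x 45 mm, origin on the table; in its frame x -78..78, y -130..125 mm. Flat deck at z 45. Lid pocket: a rebate 123 (x) x 104 (y) mm, 5 mm deep, centred at (0, -10), its ledge 12 mm wide round an open compartment. The bare deck at y 42..125 is where the lid is parked. The lock is at (0, -92). Yaw within about 0.5 rad of the base frame.
- pocket (a point): Centre of the pocket, on the ledge that carries the lid (40 mm above the table, 5 mm under the deck); axes of the cassette.
- socket (a point): On the lock's axis at the mouth of the hex hole, level with the deck (45 mm up); axes of the cassette. Over it a round cup: bore 24 mm up to 7 mm, flaring to 38 mm at its rim 14.5 mm up. Hex hole 19.6 mm across flats, 25 mm deep; its turn about the axis differs every time and is not reported (feel for it; repeats every 60 degrees). The key drops in within about 9 degrees of it.
- lock_turn (a joint): Angle of the lock, rad: 0 = arm points along the cassette's -y, away from the lid; grows clockwise seen from above; stop at 3.14 = arm points along +y over the lid edge. Starts between 0 and 0.4. It turns with about 0.2 N m of friction and stays where it is left. The hex hole turns with it.
- lock_arm: Turning steel cup (flange 52 mm wide) with the lock arm, origin on the lock's axis at deck level; the arm runs along its own -y to a tip 44 mm from the axis, 16 mm wide, 5 mm thick, its underside 3 mm above the deck. It clears the lid once the lid is in its pocket, and strikes it if it is not.
- lid: Loose flat steel lid 120 (x) x 101 (y) x 6 mm, 0.18 to 0.35 kg, origin at the centre of its underside. Starts flat on the parking deck, 60 to 73 mm towards cassette +y from the pocket's centre, up to 8 mm aside and 0.15 rad askew. Seated, its top stands 1 mm above the deck.
- lid_handle (a point): Centre of the lid's grey bar handle, 33 mm above the lid's underside: bar 12 mm wide (lid x), 64 mm long (lid y), 14 mm tall, on two posts; pinch it across its 12 mm.
- key: Loose hex key, upright, 124 mm tall, 0.16 kg, origin at the centre of its lower end (tip). Steel hex shaft 18 mm across flats, lower 4 mm tapered, two flats facing the body's +x and -x; from 78 to 124 mm up a square grey grip 34 x 34 mm, sides along the body's x and y. Starts in the stand, tip 10 mm above the table, any yaw. Fully home in the lock its tip is 25 mm under point socket.
- key_grip (a point): Centre of the key's square grip, 101 mm above its tip.
- stand: Fixed white key stand, base 70 x 70 x 10 mm with a round open holder, top at 55 mm, bore 24 to 32 mm wide and 45 mm deep; origin on the table under its centre. It may stand to the left or to the right of the cassette.
- bottle_a: Loose clear infusion bottle, 62 mm wide, 198 mm tall, origin under its centre; stands on the side opposite to the key stand. Leave it alone.
- bottle_b: Loose clear infusion bottle, 68 mm wide, 184 mm tall, origin under its centre; stands beyond the cassette to the left. Leave it alone.
- carton: Loose upright carton 43 x 64 x 88 mm, origin under its centre; stands beyond the cassette to the right. Leave it alone.
Not all that is in view belongs to the job. Leave any orange look-alike of the lid alone. There is more than one size of the key; the one meant has the size given above.

How it is judged:
On the way, in this order (a step that is already met when the one before it is completed fails the run):
1. the lid lies in its pocket, the lock not yet turned (horizontal distance between lid and pocket below 0.004 m and z of lid in the frame of pocket below 0.002 m and angle between lid's own z axis and vertical below 0.03 rad and angle between the y axis of lid and the y axis of cassette, either way round below 0.06 rad and value of joint lock_turn below 0.8 rad), for 0.2 s.
2. the key is home in the hex socket, the lock not yet turned half way (horizontal distance between key and socket below 0.006 m and z of key in the frame of socket below -0.018 m and angle between key's own z axis and vertical below 0.15 rad and value of joint lock_turn below 1.5 rad), for 0.2 s.
3. the lock has been turned to its stop with the key in it (horizontal distance between key and socket below 0.006 m and z of key in the frame of socket below -0.018 m and angle between key's own z axis and vertical below 0.15 rad and value of joint lock_turn above 2.94 rad), for 0.2 s.
At the end, for the whole second after the job is handed in: The lid lies in its pocket (centre within 4 mm, within 2 mm of the ledge, square), the lock is within 0.2 rad of its stop with its arm over the lid, the key stands at rest in the socket 18 mm deep or more, within 0.15 rad of upright, and the bystanders stand where they were (all of step 3 and horizontal distance between lid and pocket below 0.004 m and z of lid in the frame of pocket below 0.002 m and angle between lid's own z axis and vertical below 0.03 rad and angle between the y axis of lid and the y axis of cassette, either way round below 0.06 rad and linear speed of each of key, lid below 0.02 m/s); the robot touches nothing.
It fails at once if the lock was pushed by the robot itself instead of through the key (contact force between any of the fingers, the arm and lock_arm above 3 N).
It fails at once if bottle_a was pushed away or knocked over (distance of bottle_a from where it was at the start of the episode above 0.03 m or angle between bottle_a's own z axis and vertical above 0.4 rad).
It fails at once if bottle_b was pushed away or knocked over (distance of bottle_b from where it was at the start of the episode above 0.03 m or angle between bottle_b's own z axis and vertical above 0.4 rad).
It fails at once if carton was pushed away or knocked over (distance of carton from where it was at the start of the episode above 0.03 m or angle between carton's own z axis and vertical above 0.4 rad).
It also fails if it takes over 72 s, if anything falls off the work surface, if the arm or the gripper's body presses on something with over 40 N, if the wrist force passes 120 N, or if a joint passes its speed limit or range.

## Working session

There is one attempt and no reset: what is moved stays moved. The work goes in short steps, Python scripts to look and compute and a shell command to move; the robot and the scene stay as the last step left them, time stands still between calls to the robot, and variables do not carry over. Pictures are saved under pics/ and viewed, and the job is handed in when it is done.

```bash
ls; mkdir -p pics; python3 - <<'E'
from bench import arm, imaging
import cv2
print(arm.observe()); print(arm.tcp_to_grasp)
for n in("scene","top"):
    cv2.imwrite(f"pics/{n}0.png",imaging.get_image(n)); print(imaging.calibration(n))
E
```

```text
pics
{'time_s': 0.0, 'joint_pos': array([ 0.99391972,  0.47780541,  0.02235953,  1.55645581, -0.01146409,
        1.10930302, -0.08310335]), 'dq': array([ 0.00060098, -0.00099307, -0.00032258,  0.00199905,  0.00077473,
       -0.00101502, -0.00015245]), 'tau': array([ 1.45983438e-03, -5.96441031e+01,  1.60862993e+00, -2.81194228e+01,
        1.25808595e-02,  9.37874982e-03,  1.21972380e-05]), 'tcp_pos': array([ 0.30465887, -0.60166847,  0.23032072]), 'ee_rot': array([ 8.52000240e-01, -5.23540583e-01, -8.28277262e-04, -4.04207643e-04]), 'ft_force': array([ 0.52406323, -0.31998782,  0.09779487]), 'ft_torque': array([-0.00310032, -0.0112501 ,  0.00070851]), 'finger_gap': 0.08545736103382434}
-0.0187
{'K': array([[572.83879318,   0.        , 310.75445396],
       [  0.        , 572.83879318, 240.34471854],
       [  0.        ,   0.        ,   1.        ]]), 'eye': array([-0.41616041,  0.66678405,  1.1778683 ]), 'orientation': array([-0.45571582,  0.79631687, -0.34076956,  0.20513082])}
{'K': array([[447.51833422,   0.        , 316.92692725],
       [  0.        , 447.51833422, 244.04858092],
       [  0.        ,   0.        ,   1.        ]]), 'eye': array([0.37973898, 0.09783662, 1.15694409]), 'orientation': array([ 0.70712511, -0.70107354,  0.06685932, -0.063244  ])}
```

View pics/scene0.png

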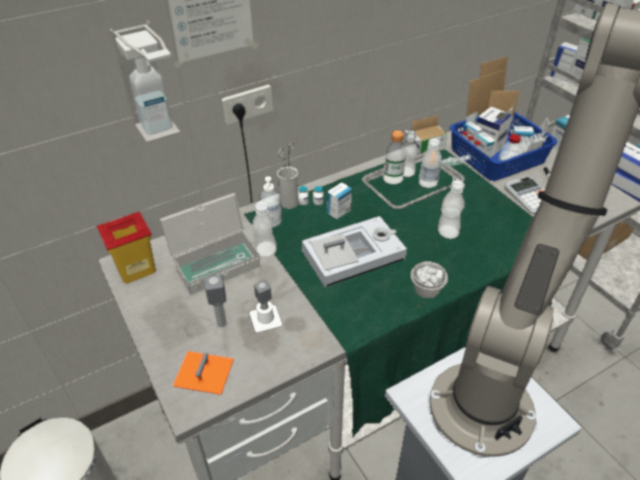

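View pics/top0.png

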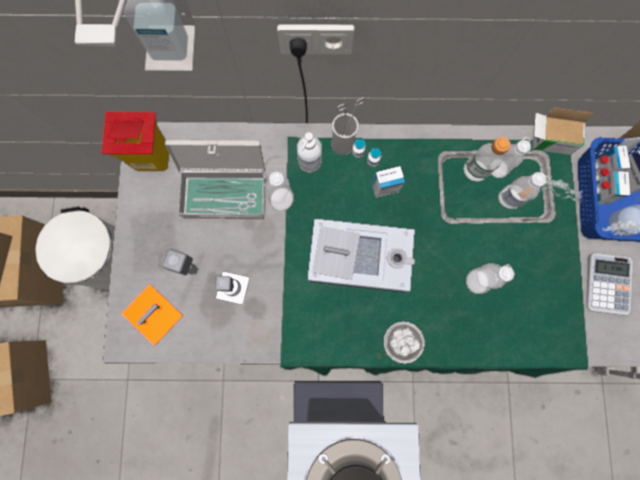

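The scene view shows the cassette at about (355,250), the key in its white stand at (264,300), and the look-alikes at (215,295) and (205,370). In the top view the cassette is at (362,256), the stand at (233,288), bottle_a at (485,278), bottle_b at (280,190) and the carton at (388,180). Next I'll zoom in.

```bash
cat > h.py <<'E'
import numpy as np, cv2
from scipy.spatial.transform import Rotation as R
from bench import arm, imaging
def ray(n,u,v):
    c=imaging.calibration(n); d=R.from_quat(c['orientation']).apply(np.linalg.solve(c['K'],[u,v,1.])); return np.array(c['eye']),d
def plane(n,u,v,z):
    e,d=ray(n,u,v); return e+d*(z-e[2])/d[2]
def proj(n,p):
    c=imaging.calibration(n); q=c['K']@R.from_quat(c['orientation']).inv().apply(np.array(p)-c['eye']); return q[:2]/q[2]
def two(ps,pt):
    e1,d1=ray('scene',*ps); e2,d2=ray('top',*pt)
    A=np.c_[d1,-d2]; s=np.linalg.lstsq(A,e2-e1,rcond=None)[0]
    a=e1+s[0]*d1; b=e2+s[1]*d2; return (a+b)/2, np.linalg.norm(a-b)
def crop(n,img,u0,u1,v0,v1,k,fn,pts=()):
    c=cv2.resize(img[v0:v1,u0:u1],None,fx=k,fy=k,interpolation=cv2.INTER_CUBIC)
    for p in pts: cv2.circle(c,(int((p[0]-u0+.5)*k),int((p[1]-v0+.5)*k)),2,(0,0,255),-1)
    cv2.imwrite(fn,c)
def yawof(): 
    o=arm.observe(); x=R.from_quat(o['ee_rot']).apply([1,0,0]); return np.degrees(np.arctan2(x[1],x[0]))
E
python3 - <<'E'
from h import *
t=cv2.imread('pics/top0.png'); s=cv2.imread('pics/scene0.png')
crop('top',t,300,425,210,300,6,'pics/tc.png')
crop('scene',s,295,415,205,295,6,'pics/sc.png')
crop('top',t,150,260,235,315,6,'pics/tk.png')
crop('scene',s,195,295,260,340,6,'pics/sk.png')
print(yawof())
E
```

```text
-63.13881613176952
```

View pics/tc.png

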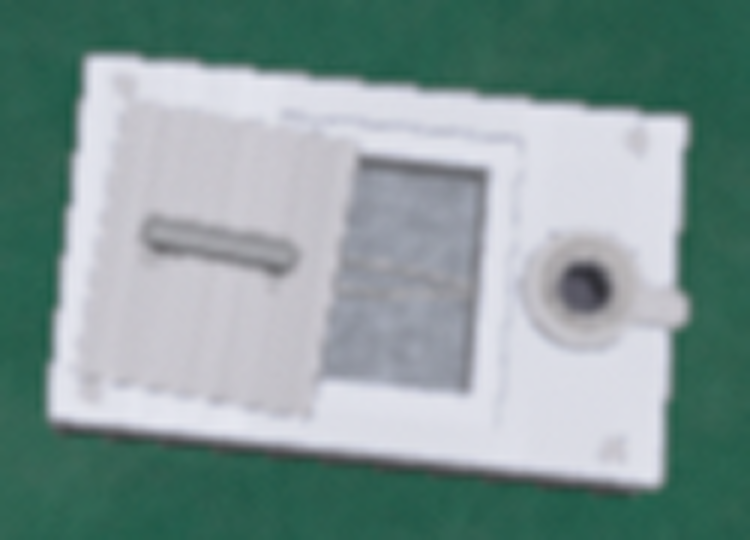

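View pics/sc.png

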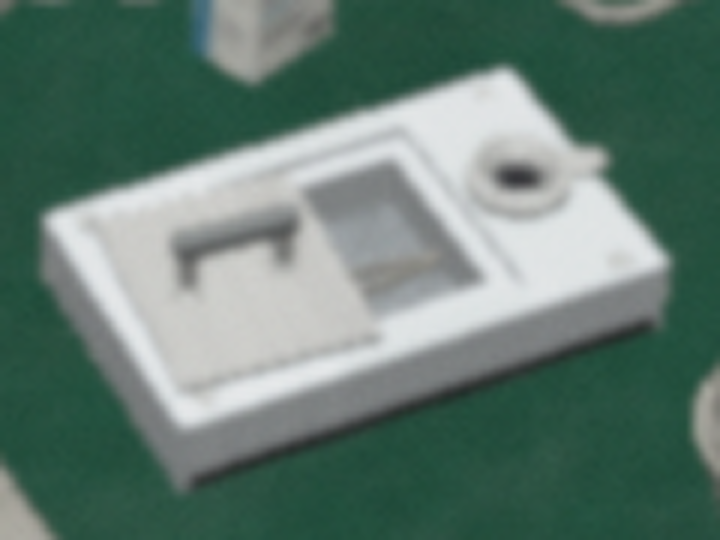

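View pics/tk.png

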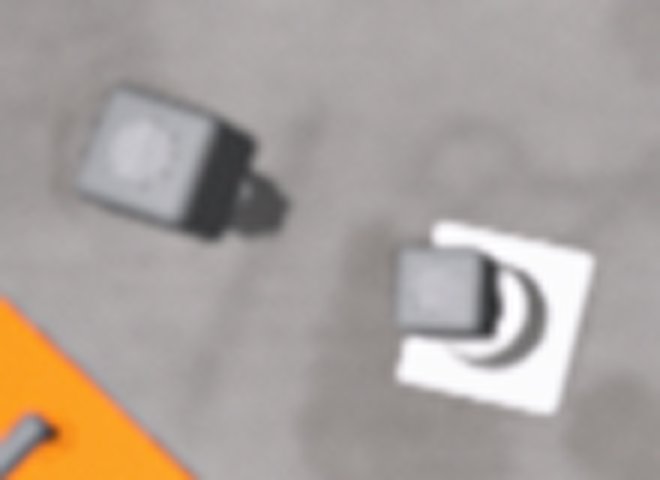

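View pics/sk.png

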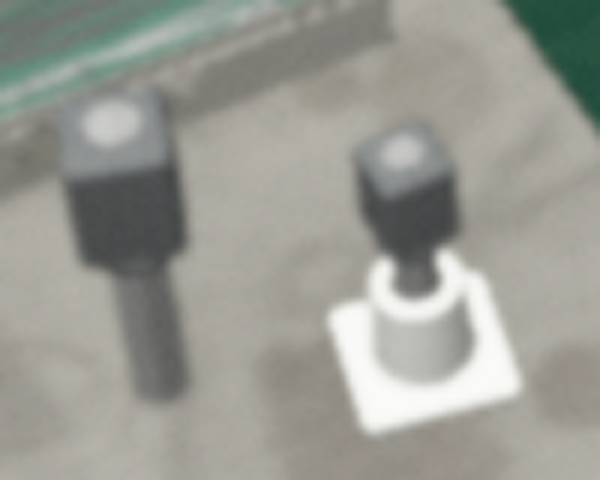

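```bash
cat > m.py <<'E'
from h import *
def P(x,y,u0,v0,k=6): return ((x+.5)/k-.5+u0,(y+.5)/k-.5+v0)
T=[P(*p,300,210) for p in [(87,57),(690,117),(662,487),(50,420)]]
S=[P(*p,295,205) for p in [(47,215),(508,68),(670,262),(185,425)]]
# model: -y_far... corners order: far-left(+x,+y), far-right(+x,-y), near-right(-x,-y), near-left(-x,+y)
M=np.array([[78,125],[78,-130],[-78,-130],[-78,125]])/1000
for n,C in(('top',T),('scene',S)):
    W=np.array([plane(n,*c,0.045)[:2] for c in C])
    mc=M.mean(0); wc=W.mean(0); A=(M-mc).T@(W-wc); U,s,V=np.linalg.svd(A); Ro=(U@V).T
    t=wc-Ro@mc; print(n,W.round(4).tolist(),'sc',s.sum()/((M-mc)**2).sum(),'yaw',np.degrees(np.arctan2(Ro[1,0],Ro[0,0])),'org',t, 'sock',Ro@[0,-.092]+t,'pock',Ro@[0,-.01]+t,'res',(np.linalg.norm(M@Ro.T+t-W,axis=1)*1000).round(1))
# socket cup rim centre z .0595
print('cup rim', plane('top',*P(582,288,300,210),.0595),plane('scene',*P(519,174,295,205),.0595))
# lid handle ends at top of bar z=.045+.040
for n,C,o in(('top',[(152,229),(290,255)],(300,210)),('scene',[(178,240),(292,212)],(295,205))):
    w=[plane(n,*P(*c,*o),.082) for c in C]; d=w[1]-w[0]
    print(n,'handle',w,np.mean(w,0),np.degrees(np.arctan2(d[1],d[0])),np.linalg.norm(d))
Lc=[plane('top',*P(*c,300,210),.051)[:2] for c in [(130,103),(357,145),(312,415),(80,375)]]
print('lid',np.round(Lc,4).tolist(),np.mean(Lc,0))
d=Lc[0]-Lc[3]; print('lid x dir',np.degrees(np.arctan2(d[1],d[0])),np.linalg.norm(d)); d=Lc[1]-Lc[2]; print(np.degrees(np.arctan2(d[1],d[0])),np.linalg.norm(d))
K=[(399,248),(480,246),(478,331),(397,331)]
w=np.array([plane('top',*P(*c,150,235),.134)[:2] for c in K]); print('key',w.round(4).tolist(),w.mean(0))
K2=[(357,163),(402,122),(455,163),(408,203)]
w=np.array([plane('scene',*P(*c,195,260),.134)[:2] for c in K2]); print('keyS',w.round(4).tolist(),w.mean(0))
K3=[(437,223),(594,255),(555,412),(399,378)]
w=np.array([plane('top',*P(*c,150,235),.01)[:2] for c in K3]); print('stand',w.round(4).tolist(),w.mean(0))
E
python3 m.py
```

```text
top [[0.6518, 0.1008], [0.628, -0.1554], [0.4712, -0.1388], [0.4968, 0.1147]] sc 1.0040858533955785 yaw -5.546466024206051 org [ 0.56218732 -0.01720793] sock [ 0.55329524 -0.1087772 ] pock [ 0.56122079 -0.02716111] res [1.1 1.5 0.8 0.2]
scene [[0.6521, 0.098], [0.6267, -0.1543], [0.4717, -0.1388], [0.4989, 0.1128]] sc 0.9932504874437827 yaw -5.859651302128338 org [ 0.56263559 -0.01807969] sock [ 0.55324312 -0.10959898] pock [ 0.56161467 -0.02802744] res [0.9 1.1 0.6 1.8]
cup rim [ 0.55191474 -0.10504075  0.0595    ] [ 0.54657956 -0.10338081  0.0595    ]
top handle [array([0.57109055, 0.07356292, 0.082     ]), array([0.56087803, 0.01747302, 0.082     ])] [0.56598429 0.04551797 0.082     ] -100.3190383056609 0.05701203784891169
scene handle [array([0.57127075, 0.07297773, 0.082     ]), array([0.56013236, 0.01768078, 0.082     ])] [0.56570155 0.04532926 0.082     ] -101.38861631939453 0.056407591810407734
lid [[0.6305, 0.0824], [0.6133, -0.0133], [0.4992, 0.0064], [0.5149, 0.1024]] [0.56448244 0.04447151]
lid x dir -9.806489555576833 0.11731802691842183
-9.768469627076533 0.11583974900759776
key [[0.494, 0.3239], [0.495, 0.293], [0.4626, 0.2923], [0.4624, 0.3231]] [0.47850999 0.30805906]
keyS [[0.4843, 0.3265], [0.4954, 0.3004], [0.4637, 0.292], [0.454, 0.3183]] [0.47437058 0.309313  ]
stand [[0.5188, 0.3355], [0.5056, 0.2677], [0.4387, 0.2818], [0.4525, 0.3485]] [0.4788824  0.30839233]
```

```bash
cat >> m.py <<'E'
print('---')
o=np.array([.5533,-.1092])
tip=plane('top',*P(688,308,300,210),.053)[:2]; d=tip-o; print('arm tip',tip,np.linalg.norm(d),'lock deg',-(np.degrees(np.arctan2(d[1],d[0]))+90+5.7))
tip=plane('scene',*P(606,160,295,205),.053)[:2]; d=tip-o; print('arm tip',tip,np.linalg.norm(d),'lock deg',-(np.degrees(np.arctan2(d[1],d[0]))+90+5.7))
print('socket px',proj('top',[*o,.0595]),P(580,290,300,210),proj('scene',[*o,.0595]),P(519,174,295,205))
for nm,u,v in(('a',478,285),('b',282,200),('carton',390,192)): print(nm,plane('top',u,v,0))
t=cv2.imread('pics/top0.png')
crop('top',t,180,205,268,300,20,'pics/tk2.png'); s=cv2.imread('pics/scene0.png'); crop('scene',s,250,276,276,306,20,'pics/sk2.png')
for yw in(0,5,10,15):
    a=np.radians(yw)
    for n,o2 in(('top',(.4785,.308)),('scene',(.4745,.3093))):
        print(yw,n,[proj(n,[o2[0]+.017*(np.cos(a)*i-np.sin(a)*j),o2[1]+.017*(np.sin(a)*i+np.cos(a)*j),.134]).round(1).tolist() for i,j in((1,1),(1,-1),(-1,-1),(-1,1))])
E
python3 m.py | sed -n '/---/,$p'
```

```text
---
arm tip [ 0.54491532 -0.15016026] 0.04180963965258382 lock deg 5.868785770538369
arm tip [ 0.53870756 -0.14974256] 0.043088731259711445 lock deg 14.095270406672757
socket px [398.24281828 257.04682604] (396.25, 257.9166666666667) [381.39198591 231.54062142] (381.0833333333333, 233.58333333333334)
a [ 0.49126445 -0.32545747  0.        ]
b [0.71450049 0.18725767 0.        ]
carton [ 0.73963626 -0.102697    0.        ]
0 top [[215.6, 275.3], [230.5, 275.4], [229.8, 290.3], [214.9, 290.1]]
0 scene [[252.9, 284.9], [265.2, 279.7], [271.5, 288.4], [259.0, 293.8]]
5 top [[215.0, 275.9], [229.8, 274.8], [230.5, 289.6], [215.5, 290.8]]
5 scene [[252.6, 285.5], [264.4, 279.5], [271.7, 287.8], [259.8, 293.9]]
10 top [[214.4, 276.6], [229.1, 274.2], [231.1, 288.9], [216.2, 291.3]]
10 scene [[252.5, 286.1], [263.6, 279.5], [271.8, 287.2], [260.7, 294.0]]
15 top [[213.8, 277.4], [228.4, 273.7], [231.6, 288.1], [217.0, 291.8]]
15 scene [[252.4, 286.7], [262.7, 279.5], [271.9, 286.5], [261.5, 294.0]]
```

```bash
python3 -m crank '{"translation":[[0,0,10],[15,36,0],[15,36,0],[15,36,0],[15,36,0],[15,36,0],[15,36,0],[15,36,0]],"yaw":[0,6,6,6,6,6,6,6]}' 1 60
```

```text
time_s: 0.77
tcp_pos: [0.4104, -0.3485, 0.2421]
ee_rot: [0.983, -0.181, 0.0, 0.0]
ft_force: [1.3, -0.1, 0.0]
finger_gap: 0.0855
```

```bash
python3 -m crank '{"translation":[[14,36,0],[14,36,0],[14,36,0],[14,36,0],[14,36,0],[14,36,0],[14,36,0],[14,36,0]],"yaw":[3,3,2,2,0,0,0,0]}'
python3 -m crank '{"translation":[[16,36,0],[14,35,-30],[10,32,-40],[0,0,-30],[0,0,0],[0,0,0]],"yaw":[0,0,0,0,0,0]}'
python3 -c "
from h import *
print(yawof(),arm.observe()['tcp_pos'])
t=imaging.get_image('top');crop('top',t,280,405,200,290,6,'pics/t1.png')"
```

```text
time_s: 1.43
tcp_pos: [0.5225, -0.0606, 0.2422]
ee_rot: [0.995, -0.097, 0.0, 0.0]
ft_force: [0.4, -0.3, 0.4]
finger_gap: 0.0853
time_s: 1.93
tcp_pos: [0.5571, 0.029, 0.1528]
ee_rot: [0.995, -0.097, -0.002, 0.001]
ft_force: [-0.0, -0.0, -0.0]
finger_gap: 0.0853
-11.142137948653419 [0.55708273 0.0289677  0.15280213]
```

View pics/t1.png

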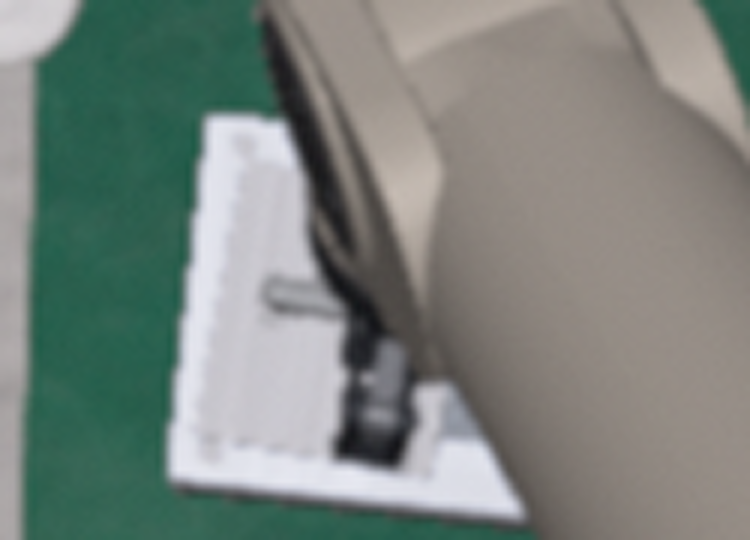

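View pics/tk2.png

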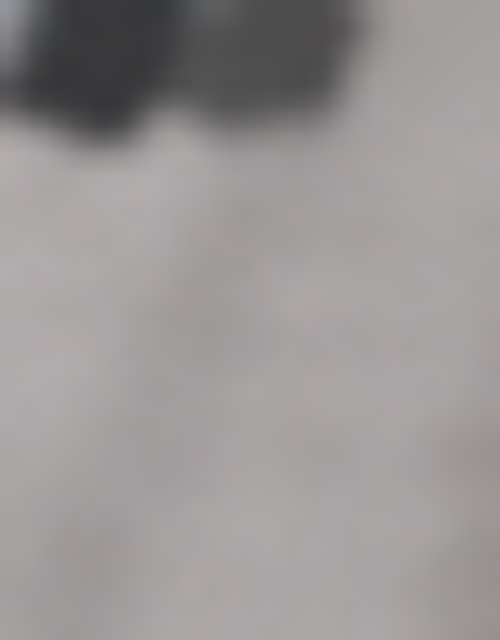

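View pics/sk2.png

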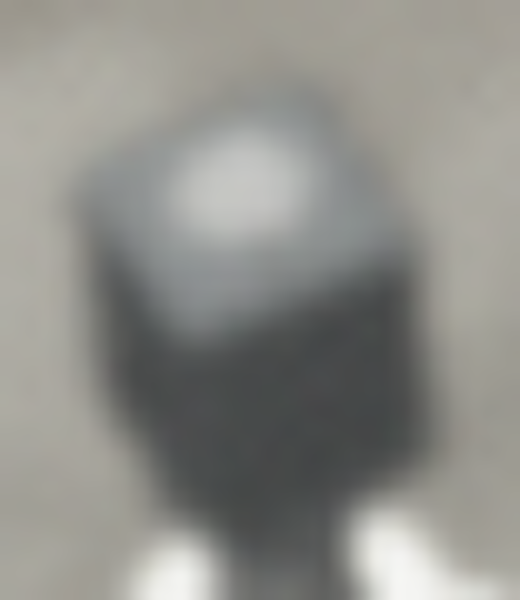

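The crop shows the gripper about 17 mm short of the handle; the handle's visible end is at crop (270,290).

```bash
python3 -m crank '{"translation":[[8.4,16.3,0],[0,0,-40],[0,0,-35],[0,0,-15],[0,0,0]],"yaw":[0.9,0,0,0,0]}'
python3 -m crank '{"translation":[[0,0,0],[0,0,0],[0,0,0],[0,0,0],[0,0,0],[0,0,0],[0,0,0],[0,0,0]],"yaw":[0,0,0,0,0,0,0,0]}' 0 60
python3 -c "
from h import *
print(yawof(),arm.observe()['tcp_pos'])"
```

```text
time_s: 2.4
tcp_pos: [0.5655, 0.0439, 0.0623]
ee_rot: [0.996, -0.09, -0.001, 0.001]
ft_force: [-0.3, -0.5, 0.0]
finger_gap: 0.0853
time_s: 3.07
tcp_pos: [0.5671, 0.0459, 0.0644]
ee_rot: [0.996, -0.089, 0.001, 0.0]
ft_force: [-2.2, -0.5, 6.6]
finger_gap: 0.0108
-10.244022105574452 [0.56708879 0.04594385 0.06437221]
```

```bash
python3 -m crank '{"translation":[[0,-8,0],[-0.5,-8,0],[-0.5,-8,0],[-0.5,-8,0],[-0.5,-8,0],[-0.5,-8,0],[-0.5,-8,0],[-0.5,-8,0]],"yaw":[1,1,1,1,0.5,0,0,0]}'
python3 -m crank '{"translation":[[0,0,0],[0,0,0]],"yaw":[0,0]}'
python3 -c "
from h import *
print(yawof(),arm.observe()['tcp_pos'])
t=imaging.get_image('scene');crop('scene',t,295,415,205,295,6,'pics/s2.png')
t=imaging.get_image('top');crop('top',t,300,425,210,300,6,'pics/t2.png')"
```

```text
time_s: 3.73
tcp_pos: [0.5633, -0.0182, 0.0637]
ee_rot: [0.999, -0.05, 0.0, -0.0]
ft_force: [-0.0, 3.8, 3.9]
finger_gap: 0.0107
time_s: 3.9
tcp_pos: [0.563, -0.0205, 0.0637]
ee_rot: [0.999, -0.051, 0.0, 0.001]
ft_force: [-0.8, -2.2, 8.2]
finger_gap: 0.0107
-5.879593598224818 [ 0.56303115 -0.02045325  0.06373324]
```

View pics/s2.png

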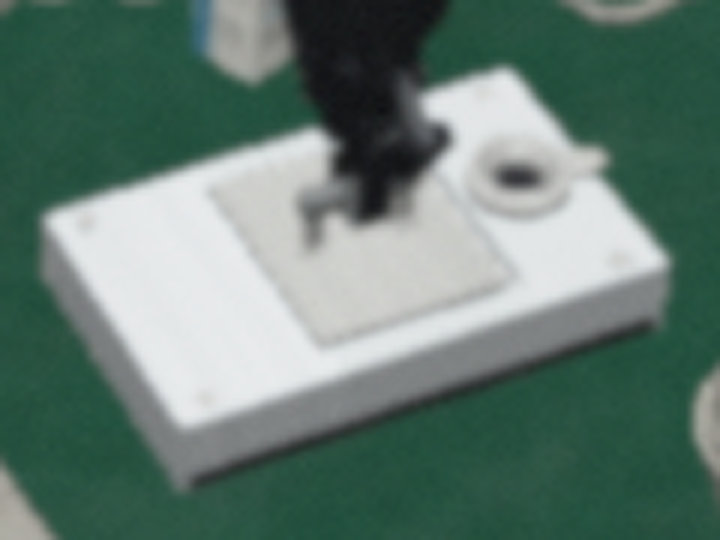

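View pics/t2.png

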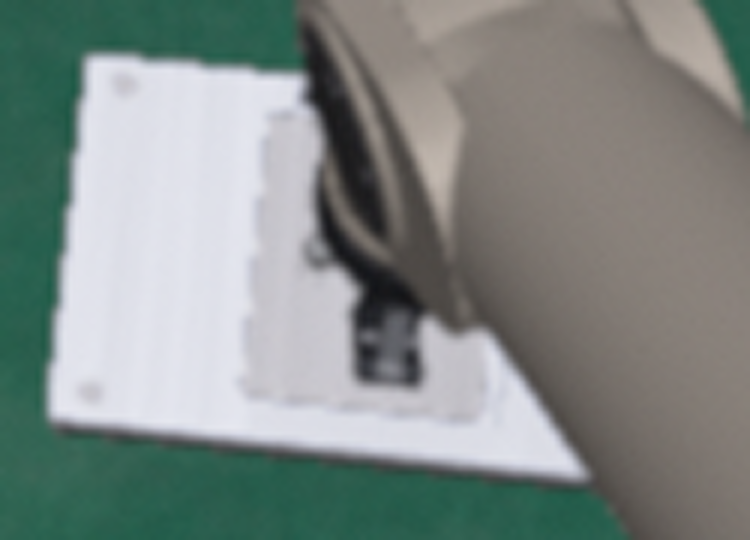

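```bash
cat > lid.py <<'E'
from m import P
from h import *
import sys
def cas(n,u,v,z):
    w=plane(n,u,v,z)[:2]-(np.array([.5624,-.0176])); a=np.radians(-5.7); c,s=np.cos(a),np.sin(a); return (np.array([c*w[0]+s*w[1],-s*w[0]+c*w[1]])*1000).round(1)
for nm,p in (('-x+y',(320,345)),('-x-y',(518,278)),('+x+y',(212,185))): print(nm,cas('scene',*P(*p,295,205),.051))
for nm,p in (('-x+y',(240,395)),('-x-y',(481,418)),('+x+y',(265,113))): print(nm,cas('top',*P(*p,300,210),.051))
E
python3 lid.py | sed '1,/scene \[/d'|tail -6
```

```text
-x+y [-62.  48.]
-x-y [-62.2 -56. ]
+x+y [57.2 45.7]
-x+y [-60.3  48. ]
-x-y [-59. -52.]
+x+y [59.8 49.2]
```

```bash
python3 -m crank '{"translation":[[-0.2,-2,-0.5],[-0.2,-2,-0.5],[0,-1,-0.5],[0,0,-1]],"yaw":[0,0,0,0]}'
python3 -m crank '{"translation":[[0,-1,0],[0,0,0]],"yaw":[0,0]}'
python3 -m crank '{"translation":[[0,-1,0],[0,0,0]],"yaw":[0,0]}'
```

```text
time_s: 4.33
tcp_pos: [0.563, -0.023, 0.0617]
ee_rot: [0.999, -0.05, 0.0, -0.0]
ft_force: [-6.2, 2.5, 23.0]
finger_gap: 0.0107
time_s: 4.5
tcp_pos: [0.5629, -0.0231, 0.0618]
ee_rot: [0.999, -0.05, 0.0, -0.001]
ft_force: [-2.0, 4.8, 10.6]
finger_gap: 0.0111
time_s: 4.67
tcp_pos: [0.5631, -0.0236, 0.0618]
ee_rot: [0.999, -0.05, 0.001, -0.001]
ft_force: [-1.6, 5.7, 9.7]
finger_gap: 0.011
```

```bash
python3 -c "
from h import *
print(yawof())
t=imaging.get_image('scene');crop('scene',t,295,415,205,295,6,'pics/s3.png')
t=imaging.get_image('top');crop('top',t,300,425,210,300,6,'pics/t3.png')"
```

```text
-5.706690048026179
```

View pics/s3.png

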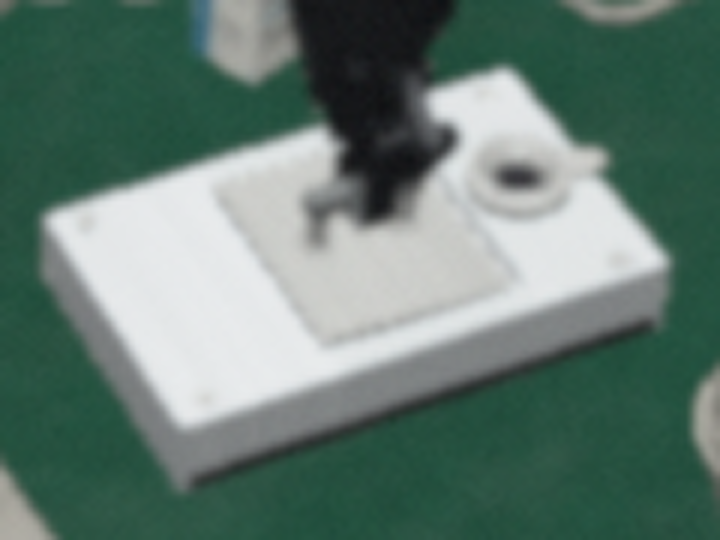

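View pics/t3.png

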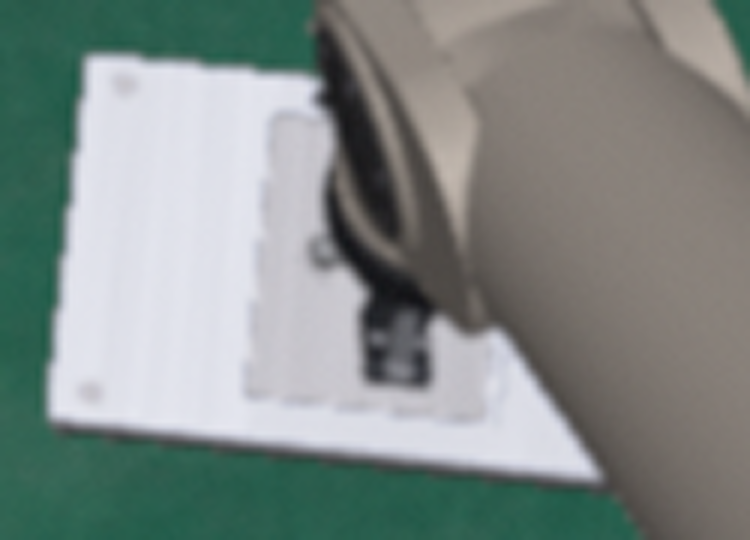

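```bash
python3 -m crank '{"translation":[[0,-1,2],[0,-1,0],[0,0,0]],"yaw":[0,0,0]}'
python3 -m crank '{"translation":[[0,-2,0],[0,0,0]],"yaw":[0,0]}'
python3 -m crank '{"translation":[[0,-2,0],[0,0,0]],"yaw":[0,0]}'
```

```text
time_s: 5.02
tcp_pos: [0.5615, -0.0286, 0.0621]
ee_rot: [0.999, -0.051, -0.001, 0.001]
ft_force: [0.1, -0.2, -2.8]
finger_gap: 0.0106
time_s: 5.18
tcp_pos: [0.5615, -0.0288, 0.0622]
ee_rot: [0.999, -0.05, -0.001, -0.0]
ft_force: [-1.4, 3.1, -1.8]
finger_gap: 0.0106
time_s: 5.35
tcp_pos: [0.5616, -0.029, 0.0625]
ee_rot: [0.999, -0.049, -0.001, -0.001]
ft_force: [-1.2, 7.8, -2.0]
finger_gap: 0.0108
```

```bash
python3 -m crank '{"translation":[[0,3,-2],[0,2,-2],[0,0,-1],[0,0,0]],"yaw":[0,0,0,0]}'
python3 -m crank '{"translation":[[0,0,-2],[0,0,0]],"yaw":[0,0]}'
```

```text
time_s: 5.68
tcp_pos: [0.5622, -0.0271, 0.0592]
ee_rot: [0.999, -0.05, -0.0, 0.001]
ft_force: [-7.3, 0.6, 16.1]
finger_gap: 0.0107
time_s: 5.85
tcp_pos: [0.5622, -0.0271, 0.0592]
ee_rot: [0.999, -0.05, -0.0, 0.002]
ft_force: [-14.6, -0.0, 34.5]
finger_gap: 0.0108
```

```bash
python3 -m crank '{"translation":[[0,0,3],[0,0,0]],"yaw":[0,0]}' 
python3 -m crank '{"translation":[[0,0,0],[0,0,0],[0,0,0],[0,0,0],[0,0,30],[-20,35,10],[-20,35,0],[-10,40,0]],"yaw":[0,0,0,0,0,0,0,0]}' 1
python3 -c "
from h import *
print(yawof())
t=imaging.get_image('scene');crop('scene',t,295,415,205,295,6,'pics/s4.png')
t=imaging.get_image('top');crop('top',t,300,425,210,300,6,'pics/t4.png')"
```

```text
time_s: 6.02
tcp_pos: [0.563, -0.0271, 0.0598]
ee_rot: [0.999, -0.05, 0.001, 0.001]
ft_force: [-1.0, 1.0, 3.1]
finger_gap: 0.0106
time_s: 6.68
tcp_pos: [0.5112, 0.0834, 0.0993]
ee_rot: [0.999, -0.052, 0.0, 0.001]
ft_force: [-0.7, 0.2, -0.2]
finger_gap: 0.0853
-5.927613461226166
```

View pics/s4.png

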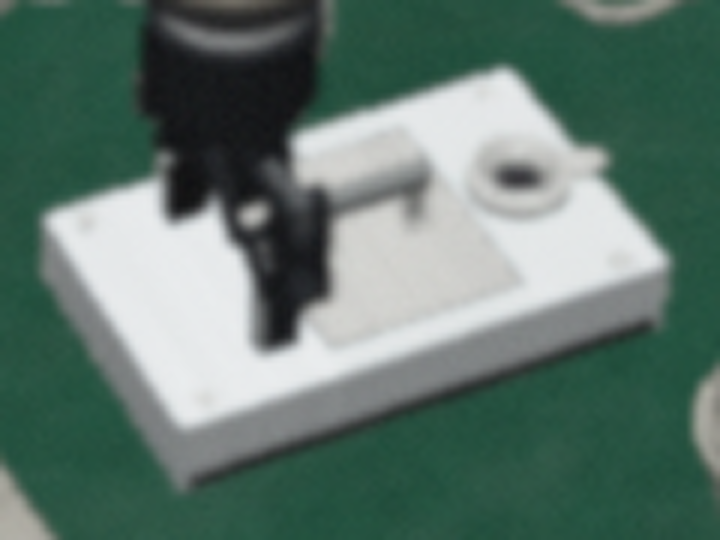

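View pics/t4.png

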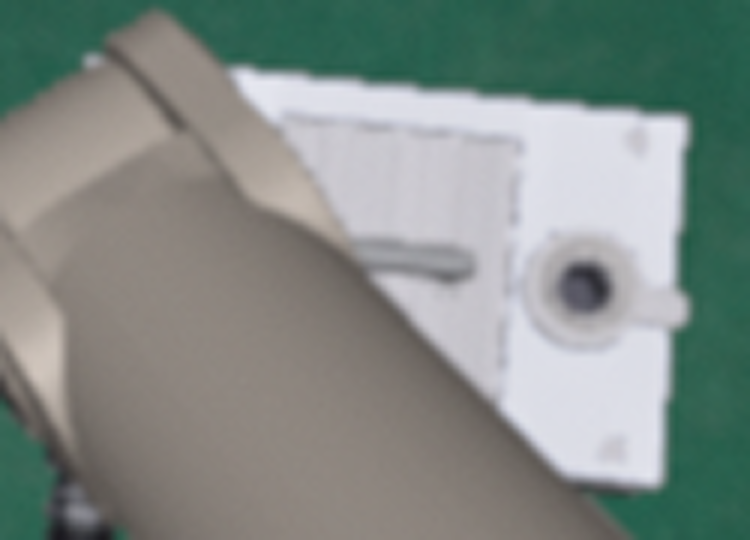

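The lid looks flush: in the top crop its edges lie inside the pocket lines, with the -y edge at x≈515. Moving on to the key.

```bash
python3 -m crank '{"translation":[[0,10,40],[0,10,35],[-6,38,10],[-6,38,5],[-6,38,0],[-6,38,0],[-6,38,0],[-2,15,0]],"yaw":[0,0,2,2,2,2,0,0]}'
python3 -m crank '{"translation":[[0,0,0],[0,0,0]],"yaw":[0,0]}'
python3 -c "
from h import *
print(yawof(),arm.observe()['tcp_pos'])"
```

```text
time_s: 7.45
tcp_pos: [0.4784, 0.3152, 0.1893]
ee_rot: [1.0, 0.023, -0.0, -0.002]
ft_force: [-0.1, 0.6, 1.1]
finger_gap: 0.0851
time_s: 7.62
tcp_pos: [0.4802, 0.3097, 0.1885]
ee_rot: [1.0, 0.021, -0.0, 0.0]
ft_force: [0.9, 0.1, -0.1]
finger_gap: 0.0853
2.394615603250418 [0.48019943 0.30965779 0.18850544]
```

```bash
python3 -m crank '{"translation":[[-1,-1.2,-30],[0,0,-35],[0,0,-28],[0,0,0]],"yaw":[0,0,0,0]}'
python3 -m crank '{"translation":[[0,0,0],[0,0,0],[0,0,0],[0,0,0],[0,0,0],[0,0,0]],"yaw":[0,0,0,0,0,0]}' 0 80
python3 -c "
from h import *
print(yawof(),arm.observe()['tcp_pos'])"
```

```text
time_s: 7.95
tcp_pos: [0.4775, 0.3026, 0.0905]
ee_rot: [1.0, 0.018, -0.004, 0.003]
ft_force: [-0.1, -0.0, -0.6]
finger_gap: 0.0857
time_s: 8.45
tcp_pos: [0.4808, 0.3085, 0.0979]
ee_rot: [1.0, 0.02, 0.002, -0.001]
ft_force: [-0.2, -0.1, 7.3]
finger_gap: 0.0329
2.247136290637355 [0.48077668 0.30848618 0.09793905]
```

```bash
python3 -m crank '{"translation":[[0,0,15],[0,0,30],[0,0,35],[0,0,20],[3,-15,0],[7,-35,0],[7,-38,0],[7,-38,0]],"yaw":[0,0,0,0,0,0,0,0]}'
python3 -m crank '{"translation":[[7,-38,0],[7,-38,0],[7,-38,0],[7,-38,0],[7,-38,0],[7,-38,0],[7,-38,0],[5,-20,0]],"yaw":[0,0,0,0,0,0,0,0]}'
python3 -m crank '{"translation":[[0,0,0],[0,0,0]],"yaw":[0,0]}'
python3 -c "
from h import *
print(yawof(),arm.observe()['tcp_pos'])
t=imaging.get_image('scene');crop('scene',t,295,415,185,275,6,'pics/s5.png')
t=imaging.get_image('top');crop('top',t,300,425,210,300,6,'pics/t5.png')"
```

```text
time_s: 9.12
tcp_pos: [0.5035, 0.1808, 0.1966]
ee_rot: [1.0, 0.021, 0.001, -0.0]
ft_force: [0.4, -0.1, -1.9]
finger_gap: 0.0334
time_s: 9.78
tcp_pos: [0.5574, -0.1103, 0.1963]
ee_rot: [1.0, 0.017, 0.0, 0.001]
ft_force: [0.5, -1.1, -2.0]
finger_gap: 0.0328
time_s: 9.95
tcp_pos: [0.5574, -0.1059, 0.1961]
ee_rot: [1.0, 0.018, 0.0, 0.0]
ft_force: [0.5, 0.2, -1.4]
finger_gap: 0.0331
2.0729122589329743 [ 0.55744682 -0.10587137  0.19607349]
```

View pics/s5.png

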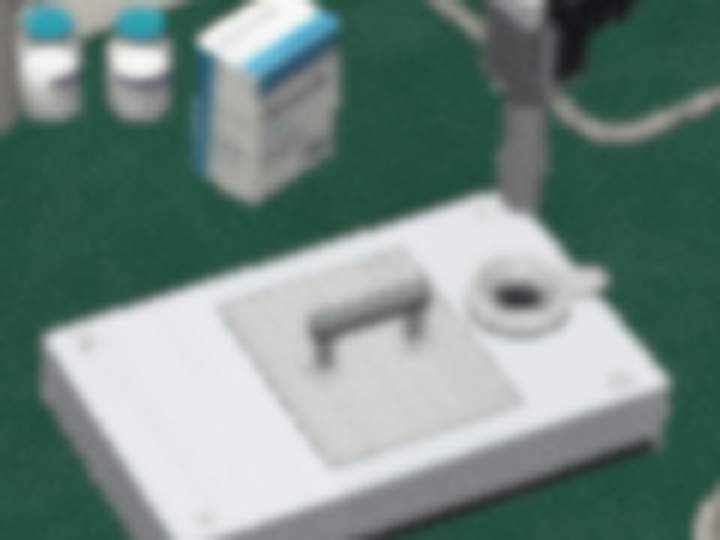

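View pics/t5.png

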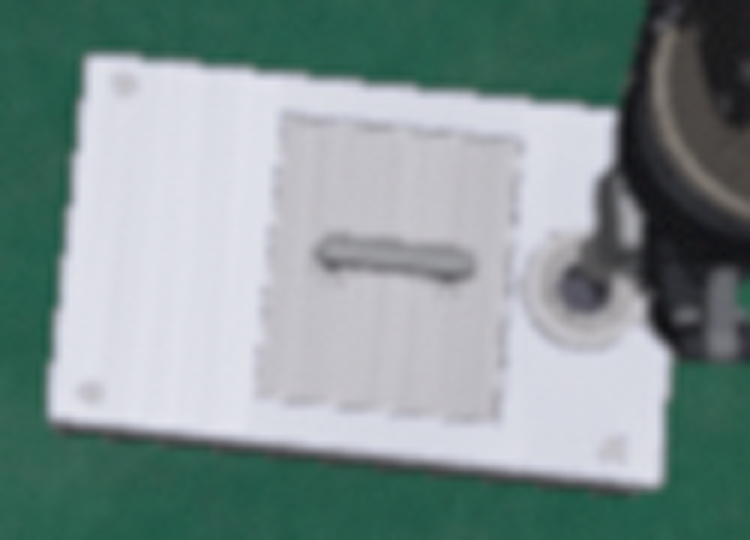

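```bash
python3 - <<'E' | tail -4
from m import P
from h import *
print('tip scene',plane('scene',*P(519,207,295,185),.108))
print('tip top',plane('top',*P(597,277,300,210),.108))
for h in(.0595,):
    print('cup rim scene', plane('scene',*P(520,293,295,185),h), 'top',plane('top',*P(581,291,300,210),h))
print(proj('scene',[.5574,-.1059,.108]),P(519,207,295,185))
E
```

```text
tip scene [ 0.55476088 -0.10513971  0.108     ]
tip top [ 0.54876503 -0.10212769  0.108     ]
cup rim scene [ 0.54691601 -0.1042027   0.0595    ] top [ 0.55065507 -0.10459567  0.0595    ]
[380.7655355  218.46990553] (381.0833333333333, 219.08333333333334)
```

```bash
python3 - <<'E' | tail -8
from m import P
from h import *
for ps in((520,293),(519,296),(518,296)):
    print(two(P(*ps,295,185),P(581,291,300,210)))
for z in(.045,.05,.053):
  print(z,plane('scene',*P(519,296,295,185),z)[:2],plane('top',*P(581,291,300,210),z)[:2])
E
python3 -c "
from h import *
t=imaging.get_image('scene');crop('scene',t,365,402,220,245,20,'pics/s6.png')
t=cv2.imread('pics/top0.png');crop('top',t,380,422,242,273,19,'pics/t6.png')"
```

```text
15 top [[213.8, 277.4], [228.4, 273.7], [231.6, 288.1], [217.0, 291.8]]
15 scene [[252.4, 286.7], [262.7, 279.5], [271.9, 286.5], [261.5, 294.0]]
(array([ 0.55072521, -0.10606879,  0.05564699]), np.float64(0.0018535235048324564))
(array([ 0.55124809, -0.10634057,  0.05314178]), np.float64(0.0013903199976976978))
(array([ 0.55138878, -0.10614758,  0.0531192 ]), np.float64(0.0009108499552704368))
0.045 [ 0.55788023 -0.11253428] [ 0.5529133  -0.10727031]
0.05 [ 0.55358123 -0.1090947 ] [ 0.5521346  -0.10634802]
0.053 [ 0.55100183 -0.10703095] [ 0.55166738 -0.10579464]
```

View pics/s6.png

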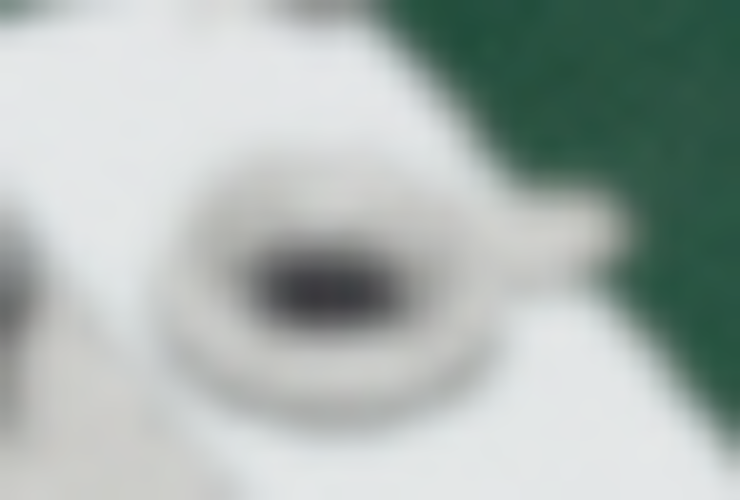

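View pics/t6.png

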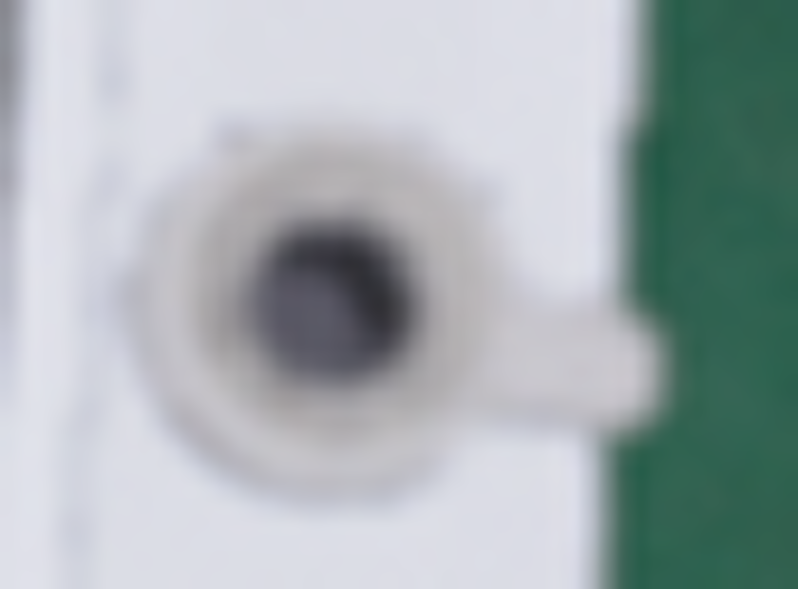

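```bash
python3 -m crank '{"translation":[[-3,-2,-15],[0,0,-20],[0,0,-10],[0,0,-5],[0,0,0]],"yaw":[0,0,0,0,0]}'
python3 -m crank '{"translation":[[0,0,-5],[0,0,-5],[0,0,-3],[0,0,0]],"yaw":[0,0,0,0]}'
```

```text
time_s: 10.52
tcp_pos: [0.5539, -0.1052, 0.145]
ee_rot: [1.0, 0.021, -0.001, -0.0]
ft_force: [-0.9, -0.6, -1.2]
finger_gap: 0.0333
time_s: 10.85
tcp_pos: [0.5545, -0.1063, 0.1325]
ee_rot: [1.0, 0.02, -0.0, -0.0]
ft_force: [0.4, -0.9, -2.7]
finger_gap: 0.0331
```

```bash
python3 -m crank '{"translation":[[0,0,-3],[0,0,-2],[0,0,0]],"yaw":[0,0,0]}'
```

```text
time_s: 11.1
tcp_pos: [0.5553, -0.1065, 0.1294]
ee_rot: [1.0, 0.02, 0.001, 0.0]
ft_force: [-2.8, -1.0, 9.5]
finger_gap: 0.033
```

```bash
python3 -m crank '{"translation":[[0,0,-1],[0,0,0],[0,0,0],[0,0,0]],"yaw":[-3,-3,-3,-3]}'
python3 -m crank '{"translation":[[0,0,0],[0,0,0],[0,0,0],[0,0,0]],"yaw":[-3,-3,-3,-3]}'
```

```text
time_s: 11.43
tcp_pos: [0.5553, -0.1068, 0.1291]
ee_rot: [0.996, -0.086, 0.001, 0.001]
ft_force: [-3.5, -0.8, 14.4]
finger_gap: 0.033
time_s: 11.77
tcp_pos: [0.5553, -0.1068, 0.129]
ee_rot: [0.982, -0.19, 0.001, 0.0]
ft_force: [-4.6, -0.0, 13.2]
finger_gap: 0.0331
```

```bash
python3 -m crank '{"translation":[[-0.7,0,0],[-0.7,0,0],[0,0,0],[0,0,0]],"yaw":[-3,-3,-3,-3]}'
python3 -m crank '{"translation":[[0,0,0],[0,0,0],[0,0,0],[0,0,0]],"yaw":[-3,-3,-3,-3]}'
```

```text
time_s: 12.1
tcp_pos: [0.5543, -0.1074, 0.1279]
ee_rot: [0.956, -0.292, 0.002, 0.0]
ft_force: [1.6, -2.5, -0.8]
finger_gap: 0.0332
time_s: 12.43
tcp_pos: [0.5544, -0.108, 0.1275]
ee_rot: [0.921, -0.39, 0.002, 0.0]
ft_force: [2.5, -4.2, -1.5]
finger_gap: 0.0328
```

```bash
python3 -m crank '{"translation":[[0,0,-3],[0,0,-3],[0,0,0]],"yaw":[0,0,0]}'; python3 -c "
from h import *
print(yawof(),arm.observe()['ft_torque'])"
```

```text
time_s: 12.68
tcp_pos: [0.5545, -0.1079, 0.1212]
ee_rot: [0.922, -0.388, 0.002, 0.0]
ft_force: [3.2, -5.7, -0.5]
finger_gap: 0.033
-45.680605886443225 [-1.58093643 -0.9869236   0.01344122]
```

```bash
python3 -m crank '{"translation":[[0.5,-1,-3],[0,0,-4],[0,0,-4],[0,0,0]],"yaw":[0,0,0,0]}'; python3 -m crank '{"translation":[[0,0,-3],[0,0,-1],[0,0,0]],"yaw":[0,0,0]}';python3 -c "
from h import *
print(yawof(),arm.observe()['ft_torque'])"
```

```text
time_s: 13.02
tcp_pos: [0.5547, -0.1081, 0.1099]
ee_rot: [0.922, -0.388, 0.001, 0.0]
ft_force: [3.0, -4.6, -0.1]
finger_gap: 0.0333
time_s: 13.27
tcp_pos: [0.5549, -0.1081, 0.1077]
ee_rot: [0.922, -0.388, 0.001, 0.0]
ft_force: [-2.2, -4.5, 16.5]
finger_gap: 0.0331
-45.70391723566343 [-1.22075743  0.51467748  0.07492309]
```

```bash
python3 -m crank '{"translation":[[0,0,1],[0,0,0],[0,0,0]],"yaw":[0,0,0]}'; python3 -c "
from h import *
print(arm.observe()['joint_pos'].round(2))"
python3 -m crank '{"translation":[[0,0,0],[0,0,0],[0,0,0],[0,0,0],[0,0,0],[0,0,0],[0,0,0],[0,0,0]],"yaw":[-5,-6,-6,-6,-6,-6,-6,-4]}'; python3 -c "
from h import *
print(yawof(),arm.observe()['ft_torque'],arm.observe()['joint_pos'].round(2))
t=imaging.get_image('scene');crop('scene',t,350,420,200,260,10,'pics/s7.png')
t=imaging.get_image('top');crop('top',t,300,425,210,300,6,'pics/t7.png')"
```

```text
time_s: 13.52
tcp_pos: [0.5548, -0.1081, 0.1078]
ee_rot: [0.921, -0.388, 0.001, 0.0]
ft_force: [1.0, -4.5, 8.8]
finger_gap: 0.0332
[ 0.28  0.46 -0.25  1.92  0.16  0.78 -0.86]
time_s: 14.18
tcp_pos: [0.5544, -0.1083, 0.1078]
ee_rot: [-0.701, 0.713, -0.001, 0.0]
ft_force: [0.1, -4.5, 10.1]
finger_gap: 0.0331
-90.98766559524397 [-1.52700854  0.14797367  0.23351973] [ 0.13  0.45 -0.06  1.93  0.04  0.77 -1.54]
```

View pics/s7.png

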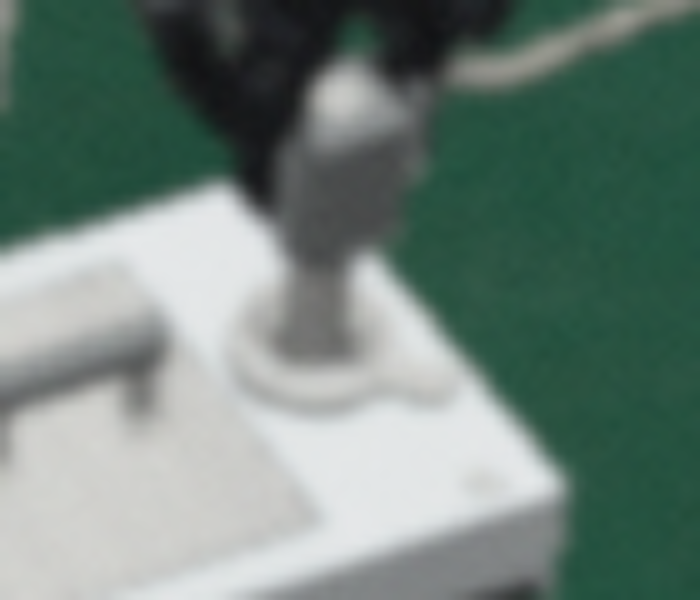

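View pics/t7.png

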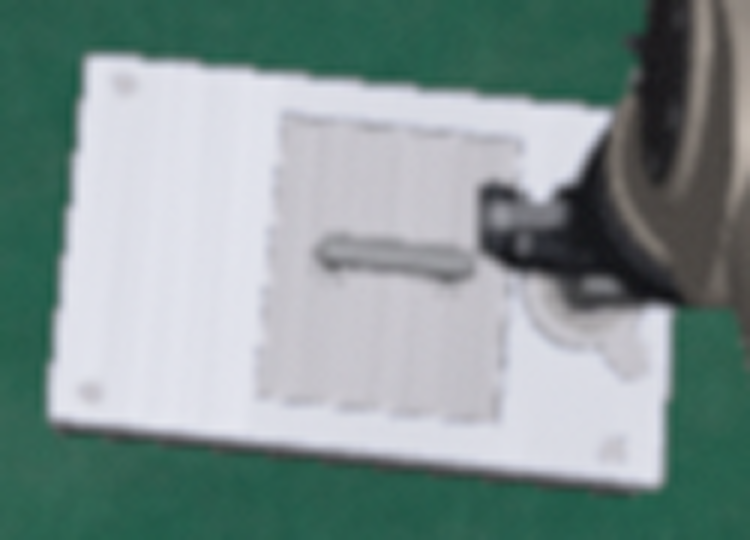

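```bash
python3 -m crank '{"translation":[[0,-1,0.5],[0,-1,0],[0,0,0],[0,0,0],[0,0,0],[0,0,0],[0,0,0],[0,0,0]],"yaw":[-5,-6,-6,-6,-6,-6,-6,-4]}'; python3 -c "
from h import *
print(yawof(),arm.observe()['ft_torque'],arm.observe()['joint_pos'].round(2))
t=imaging.get_image('scene');crop('scene',t,350,420,200,260,10,'pics/s8.png')
t=imaging.get_image('top');crop('top',t,300,425,210,300,6,'pics/t8.png')"
```

```text
time_s: 14.95
tcp_pos: [0.5541, -0.1085, 0.1078]
ee_rot: [-0.375, 0.927, 0.0, 0.0]
ft_force: [-0.6, -1.7, 9.4]
finger_gap: 0.0333
-135.92746045634445 [-0.40318205  0.22684543  0.25553516] [-0.02  0.45  0.13  1.94 -0.08  0.76 -2.22]
```

View pics/s8.png

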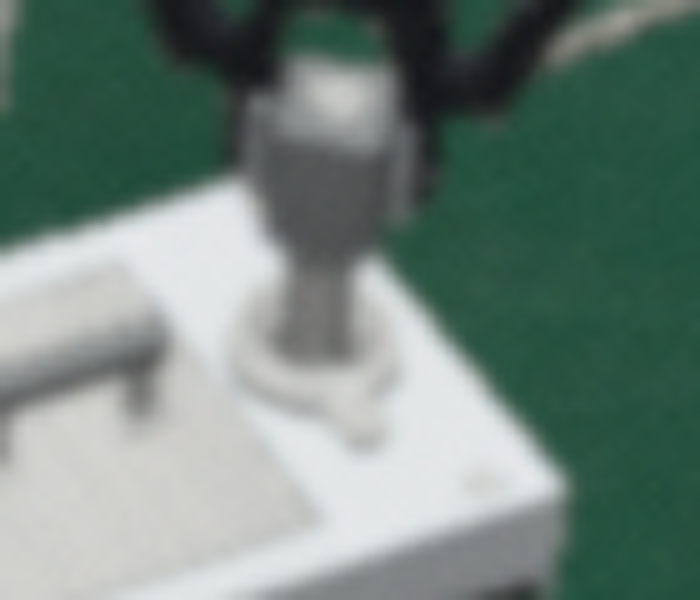

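View pics/t8.png

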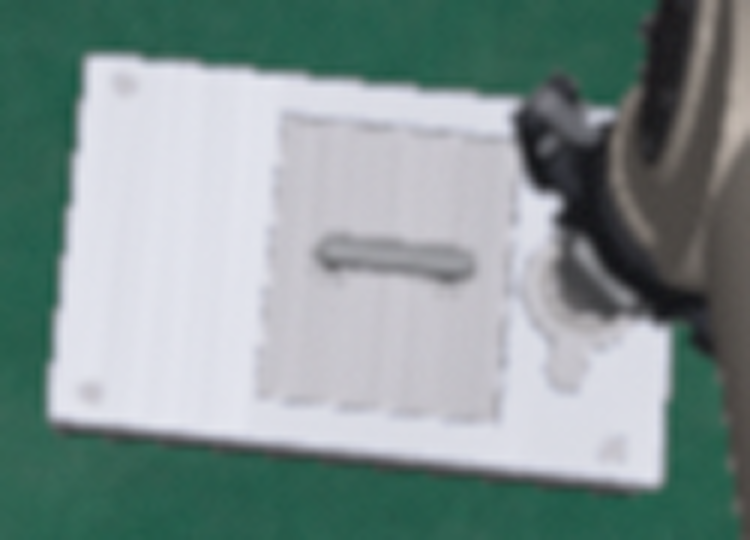

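The lock is near 95°, with the arm tip at crop (568,385). Regrasping now.

```bash
python3 -m crank '{"translation":[[0,0,0],[0,0,0],[0,0,0],[0,0,0],[0,0,1],[0,0,1],[0,0,0],[0,0,0]],"yaw":[0,0,0,0,7,7,7,7]}' 1
python3 -m crank '{"translation":[[0,0,0],[0,0,0],[0,0,0],[0,0,0],[0,0,0],[0,0,0],[0,0,0],[0,0,0]],"yaw":[7,7,7,7,7,7,7,7]}'
python3 -m crank '{"translation":[[0,0,0],[0,0,0]],"yaw":[6,0]}';python3 -c "
from h import *
print(yawof(),arm.observe()['tcp_pos'])"
```

```text
time_s: 15.72
tcp_pos: [0.5534, -0.109, 0.1091]
ee_rot: [-0.592, 0.806, 0.0, -0.0]
ft_force: [-0.1, -0.2, -0.0]
finger_gap: 0.0853
time_s: 16.38
tcp_pos: [0.5533, -0.1091, 0.1091]
ee_rot: [0.901, -0.434, -0.0, -0.0]
ft_force: [0.6, 0.1, -1.1]
finger_gap: 0.0853
time_s: 16.55
tcp_pos: [0.5533, -0.1092, 0.109]
ee_rot: [0.922, -0.387, -0.001, -0.0]
ft_force: [0.2, 0.9, 0.2]
finger_gap: 0.0854
-45.53781502735914 [ 0.5532704  -0.10922125  0.10904541]
```

```bash
python3 -m crank '{"translation":[[0.5,0.5,0],[0,0,0],[0,0,0],[0,0,0],[0,0,0],[0,0,0]],"yaw":[0,0,0,0,0,0]}' 0 80
python3 -m crank '{"translation":[[0,0,0],[0,0,0],[0,0,0],[0,0,0],[0,0,0],[0,0,0],[0,0,0],[0,0,0]],"yaw":[-5,-6,-6,-6,-6,-6,-6,-4]}';python3 -c "
from h import *
print(yawof(),arm.observe()['ft_torque'])"
python3 -m crank '{"translation":[[0,0,0],[0,0,0],[0,0,0],[0,0,0],[0,0,0],[0,0,0],[0,0,0],[0,0,0]],"yaw":[-5,-5,-5,-5,-5,-3,0,0]}';python3 -c "
from h import *
print(yawof(),arm.observe()['ft_torque'],arm.observe()['joint_pos'].round(2))
t=imaging.get_image('scene');crop('scene',t,350,420,200,260,10,'pics/s9.png')
t=imaging.get_image('top');crop('top',t,300,425,210,300,6,'pics/t9.png')"
```

```text
time_s: 17.05
tcp_pos: [0.5542, -0.1087, 0.1096]
ee_rot: [0.921, -0.389, 0.0, 0.0]
ft_force: [-0.9, 0.7, 1.9]
finger_gap: 0.033
time_s: 17.72
tcp_pos: [0.5541, -0.1083, 0.1096]
ee_rot: [-0.701, 0.713, 0.0, -0.0]
ft_force: [-1.2, 0.2, 2.3]
finger_gap: 0.0328
-91.00747077489795 [0.14900651 0.35430206 0.29347302]
time_s: 18.38
tcp_pos: [0.5542, -0.1082, 0.1096]
ee_rot: [-0.51, 0.86, 0.0, 0.0]
ft_force: [-2.0, 1.4, 3.4]
finger_gap: 0.0332
-118.6346675032808 [ 0.47171422  0.36356367 -0.03381808] [ 0.04  0.44  0.05  1.93 -0.03  0.77 -1.96]
```

View pics/s9.png

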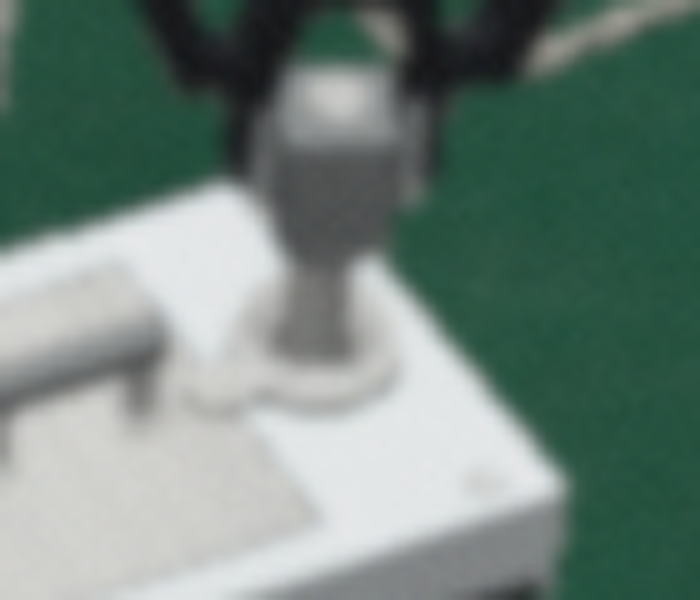

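View pics/t9.png

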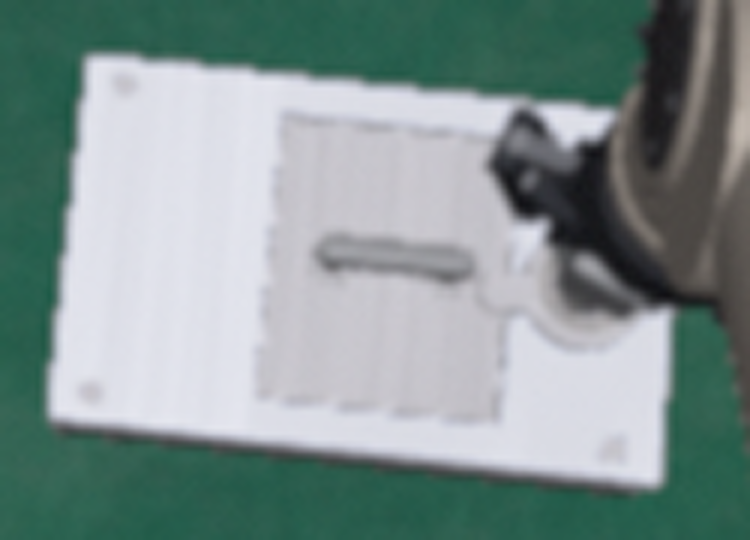

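```bash
for i in 1; do python3 -m crank '{"translation":[[0,0,0],[0,0,0],[0,0,0],[0,0,0]],"yaw":[-3,-3,-2,0]}';done;python3 -c "
from h import *
print(yawof(),arm.observe()['ft_torque'])"
python3 -m crank '{"translation":[[0,0,0],[0,0,0],[0,0,0]],"yaw":[-3,-3,0]}';python3 -c "
from h import *
print(yawof(),arm.observe()['ft_torque'])"
```

```text
time_s: 18.82
tcp_pos: [0.5543, -0.1082, 0.1096]
ee_rot: [-0.448, 0.894, 0.0, 0.0]
ft_force: [-2.4, 2.8, 4.8]
finger_gap: 0.0331
-126.72343054397635 [0.72674328 0.4180219  0.0045092 ]
time_s: 19.07
tcp_pos: [0.5543, -0.1082, 0.1096]
ee_rot: [-0.401, 0.916, 0.0, 0.0]
ft_force: [-1.6, 2.9, 4.5]
finger_gap: 0.0331
-132.72429137461606 [0.72899246 0.46810311 0.15376694]
```

```bash
python3 -m crank '{"translation":[[0,0,0],[0,0,0],[0,0,0]],"yaw":[-3,-3,0]}';python3 -c "
from h import *
print(yawof(),arm.observe()['ft_torque'])"
python3 -m crank '{"translation":[[0,0,0],[0,0,0],[0,0,0]],"yaw":[-3,-3,0]}';python3 -c "
from h import *
print(yawof(),arm.observe()['ft_torque'])
t=imaging.get_image('scene');crop('scene',t,350,420,200,260,10,'pics/s10.png')
t=imaging.get_image('top');crop('top',t,300,425,210,300,6,'pics/t10.png')"
```

```text
time_s: 19.32
tcp_pos: [0.5543, -0.1082, 0.1096]
ee_rot: [-0.353, 0.936, 0.0, 0.0]
ft_force: [-0.9, 3.2, 5.3]
finger_gap: 0.033
-138.70432588349823 [0.79990126 0.37371127 0.2029562 ]
time_s: 19.57
tcp_pos: [0.5543, -0.1082, 0.1096]
ee_rot: [-0.303, 0.953, 0.0, 0.0]
ft_force: [-2.0, 2.2, 5.5]
finger_gap: 0.0335
-144.69989440493876 [0.80679709 0.44892238 0.19436898]
```

View pics/s10.png

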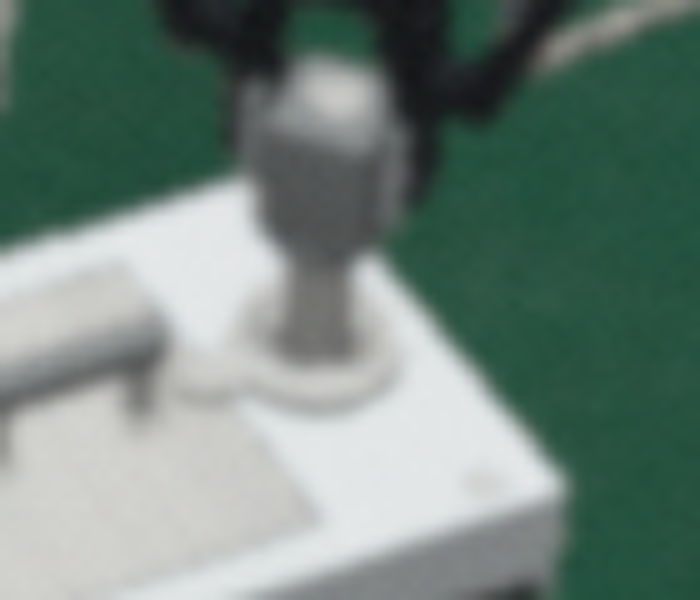

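View pics/t10.png

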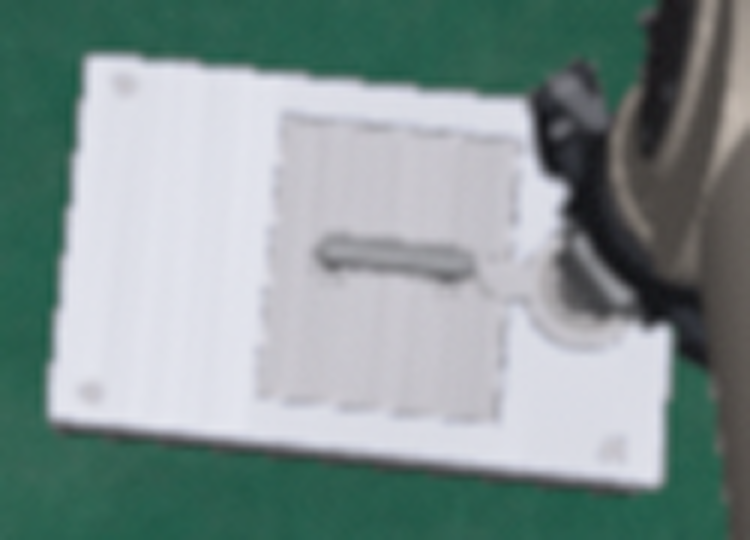

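```bash
python3 -m crank '{"translation":[[0,0,0],[0,0,0],[0,0,0]],"yaw":[-3,-3,0]}';python3 -c "
from h import *
print(yawof(),arm.observe()['ft_torque'],arm.observe()['joint_pos'].round(2)[6])"
python3 -m crank '{"translation":[[0,0,0],[0,0,0],[0,0,0]],"yaw":[-3,-3,0]}';python3 -c "
from h import *
print(yawof(),arm.observe()['ft_torque'])
t=imaging.get_image('scene');crop('scene',t,355,395,220,245,18,'pics/s11.png')
t=imaging.get_image('top');crop('top',t,370,412,242,273,18,'pics/t11.png')"
```

```text
time_s: 19.92
tcp_pos: [0.5544, -0.1082, 0.1096]
ee_rot: [-0.252, 0.968, 0.0, 0.0]
ft_force: [-1.8, 3.2, 5.4]
finger_gap: 0.0331
-150.7512111942787 [ 0.86611021  0.3991265  -0.11496909] -2.44
time_s: 20.17
tcp_pos: [0.5544, -0.1081, 0.1096]
ee_rot: [-0.201, 0.98, 0.0, 0.0]
ft_force: [-1.6, 2.7, 5.6]
finger_gap: 0.0332
-156.77279010828508 [ 0.91345112  0.33786645 -0.12802213]
```

View pics/s11.png

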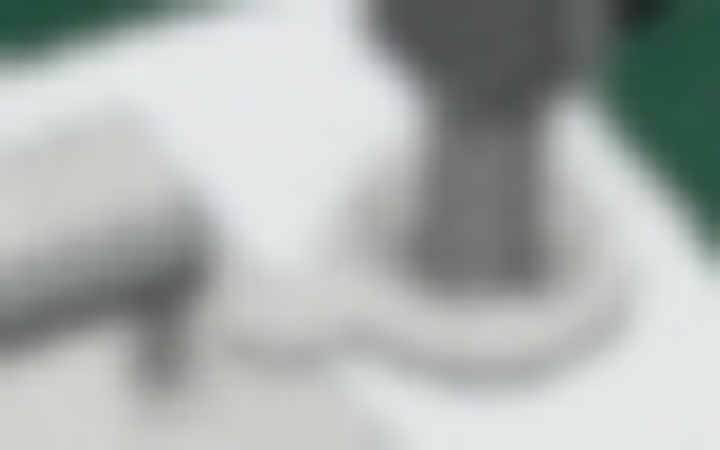

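View pics/t11.png

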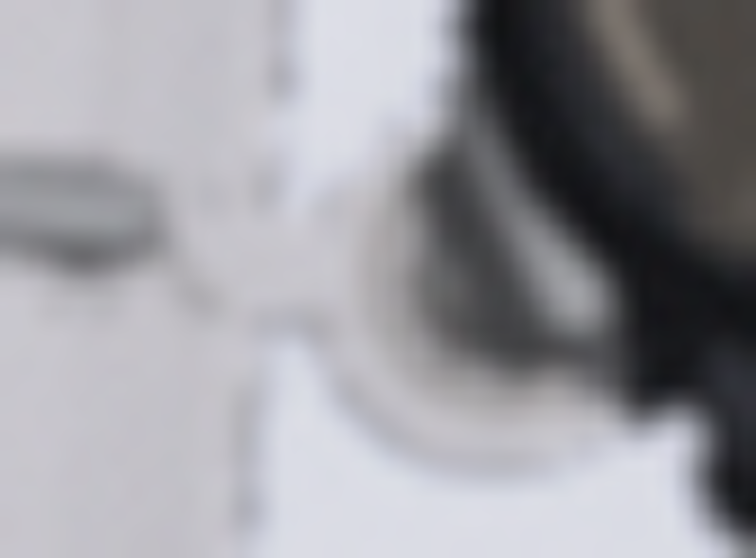

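```bash
python3 - <<'E'
from h import *
def ang(n,u,v,z=.053,o=(.5530,-.1085)):
    d=plane(n,u,v,z)[:2]-np.array(o); return np.linalg.norm(d)*1000, (84.3-np.degrees(np.arctan2(d[1],d[0])))
# deviation: + means past +y clockwise, - short
q=lambda x,y,u,v,k:((x+.5)/k-.5+u,(y+.5)/k-.5+v)
for p in((180,265),(185,258),(175,270)): print(ang('top',*q(*p,370,242,18)))
for p in((235,325),(240,310),(225,318)): print(ang('scene',*q(*p,355,220,18)))
o=[.5530,-.1085];a=np.radians(84.3)
for dev in(-20,-10,0):
  b=a-np.radians(dev); 
  for n,u,v in(('top',370,242),('scene',355,220)):
    pts=[]
    for w in(-8,8):
      P=np.array([o[0]+.044*np.cos(b)-w/1000*np.sin(b),o[1]+.044*np.sin(b)+w/1000*np.cos(b),.053])
      pts.append(((proj(n,P)-[u,v]+.5)*18).round().tolist())
    print(dev,n,pts)
E
```

```text
(np.float64(44.931126310739145), np.float64(-1.970061882614786))
(np.float64(44.29704588520496), np.float64(-0.6321601452326036))
(np.float64(45.59666947896253), np.float64(-2.9166201646776813))
(np.float64(44.030788358954716), np.float64(1.066522818289073))
(np.float64(41.76724203033992), np.float64(4.929178476999084))
(np.float64(44.778419700543516), np.float64(3.7828010721631955))
-20 top [[183.0, 309.0], [213.0, 420.0]]
-20 scene [[260.0, 358.0], [336.0, 406.0]]
-10 top [[183.0, 253.0], [194.0, 367.0]]
-10 scene [[233.0, 329.0], [296.0, 385.0]]
0 top [[193.0, 199.0], [183.0, 312.0]]
0 scene [[214.0, 298.0], [262.0, 359.0]]
```

```bash
python3 -c "
from h import *
t=imaging.get_image('scene');crop('scene',t,360,400,195,245,14,'pics/s12.png')
print(arm.observe()['ft_torque'],arm.observe()['finger_gap'],arm.observe()['tau'].round(2))"
```

```text
[ 0.85393507  0.38636018 -0.15045739] 0.033191653822390144 [  1.41 -47.67   5.37 -20.95   0.89  -0.71   0.14]
```

View pics/s12.png

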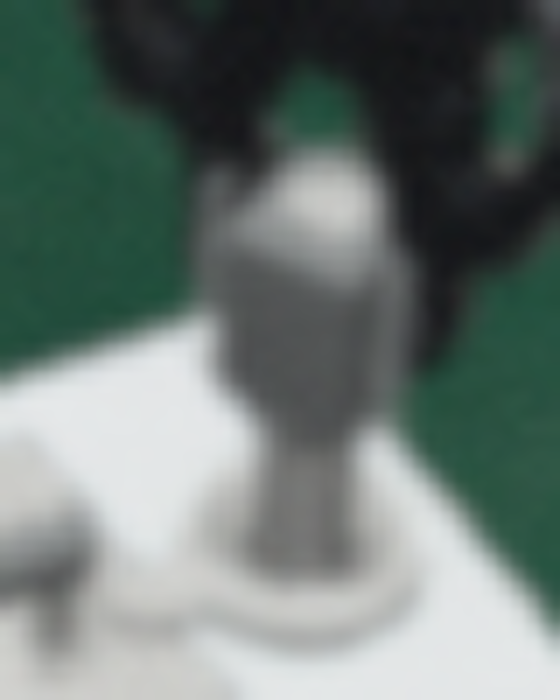

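```bash
python3 -c "
from h import *
r=[]
for n in(8,9,10):
    t=cv2.imread(f'pics/t{n}.png')[190:400,440:640]; r.append(t)
t=imaging.get_image('top');crop('top',t,300,425,210,300,6,'pics/t13.png'); r.append(cv2.imread('pics/t13.png')[190:400,440:640])
cv2.imwrite('pics/cmp.png',np.hstack(r))
o=[.5530,-.1085];a=np.radians(84.3)
for dev in(-86,-20,-10,0):
  b=a-np.radians(dev); print(dev,[((proj('top',[o[0]+.044*np.cos(b)-w/1000*np.sin(b),o[1]+.044*np.sin(b)+w/1000*np.cos(b),.053])-[300,210]+.5)*6-[440,190]).round().tolist() for w in(-8,8)])
"
```

```text
-86 [[113.0, 199.0], [152.0, 205.0]]
-20 [[41.0, 105.0], [51.0, 142.0]]
-10 [[41.0, 86.0], [45.0, 124.0]]
0 [[44.0, 68.0], [41.0, 106.0]]
```

View pics/cmp.png

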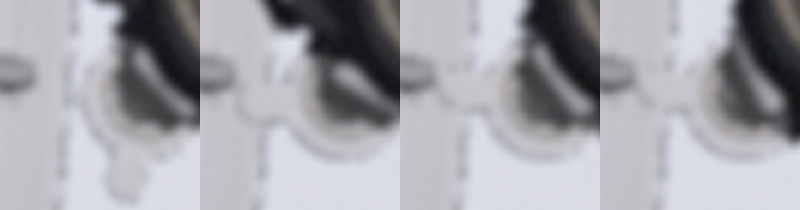

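```bash
python3 -m crank '{"translation":[[0,0,0],[0,0,0],[0,0,0],[0,0,0],[0,0,0],[0,0,30],[0,0,40],[0,0,40]],"yaw":[0,0,0,0,0,0,0,0]}' 1
python3 -m crank '{"translation":[[-10,36,0],[-10,38,0],[-10,38,0],[-10,38,0],[-10,38,0],[-10,38,0],[0,0,0],[0,0,0]],"yaw":[0,0,0,0,0,0,0,0]}'
python3 -c "
from h import *
t=imaging.get_image('scene');crop('scene',t,350,420,195,255,10,'pics/s14.png')
t=imaging.get_image('top');crop('top',t,360,440,225,285,9,'pics/t14.png')"
```

```text
time_s: 21.03
tcp_pos: [0.5531, -0.1089, 0.2198]
ee_rot: [-0.202, 0.979, 0.0, -0.001]
ft_force: [0.9, -0.6, 0.7]
finger_gap: 0.0852
time_s: 21.7
tcp_pos: [0.4996, 0.0978, 0.2184]
ee_rot: [-0.204, 0.979, -0.001, -0.001]
ft_force: [0.4, -0.2, 0.7]
finger_gap: 0.0854
```

View pics/s14.png

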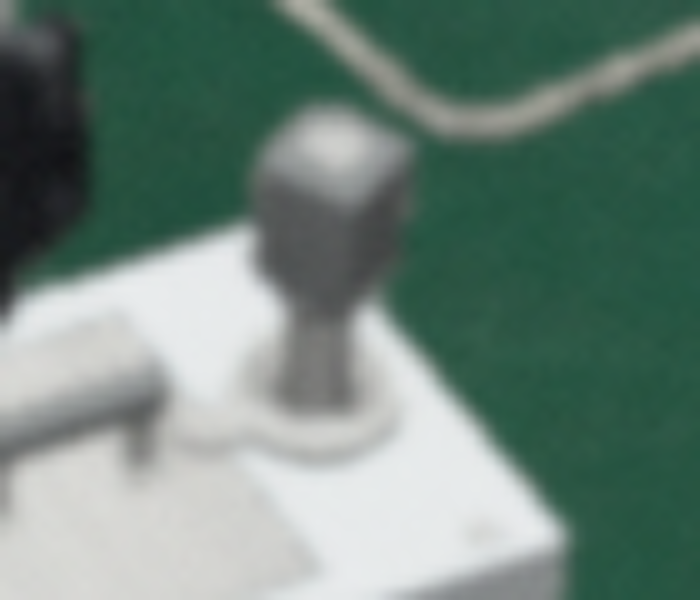

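View pics/t14.png

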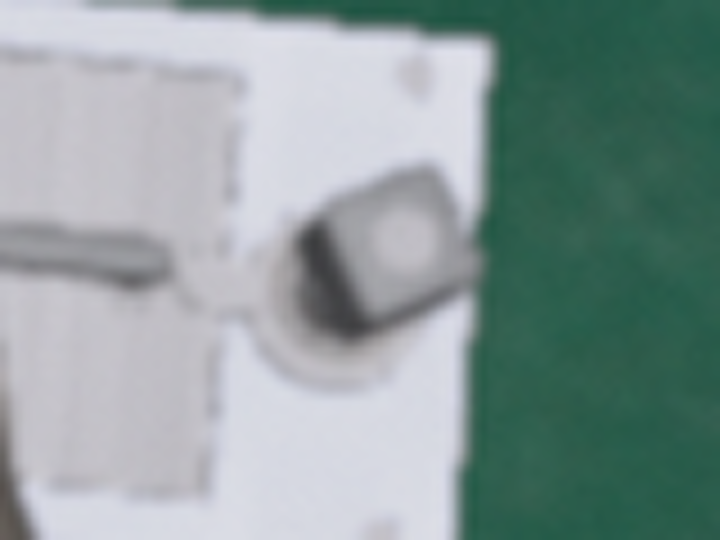

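```bash
python3 -c "
from h import *
t=imaging.get_image('top');crop('top',t,376,420,236,270,17,'pics/t15.png')
s=imaging.get_image('scene');crop('scene',s,290,420,180,290,5,'pics/s15.png')
q=lambda x,y:((x+.5)/9-.5+360,(y+.5)/9-.5+225)
w=np.array([plane('top',*q(*p),.144)[:2] for p in((322,215),(430,166),(475,270),(362,325))]);print(w,w.mean(0))
for i in range(4):
  d=w[(i+1)%4]-w[i];print(np.degrees(np.arctan2(d[1],d[0]))%90,np.linalg.norm(d))
print(two(((330+.5)/10-.5+350,(150+.5)/10-.5+195),q(400,240)))
"
```

```text
[[ 0.5599051  -0.08706393]
 [ 0.57290932 -0.11507441]
 [ 0.5460138  -0.12578201]
 [ 0.53158194 -0.09656442]] [ 0.55260254 -0.10612119]
24.90368482344587 0.0308819790850682
21.70841296011824 0.028948607156303464
26.28680814849612 0.032587509943399665
18.543104885377325 0.029874084256372044
(array([ 0.55385861, -0.10684009,  0.14318973]), np.float64(0.00041242448595164567))
```

View pics/t15.png

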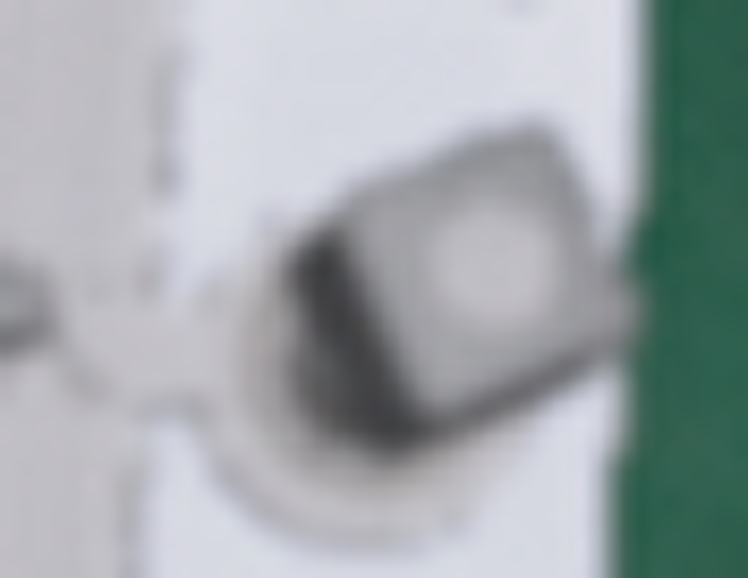

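View pics/s15.png

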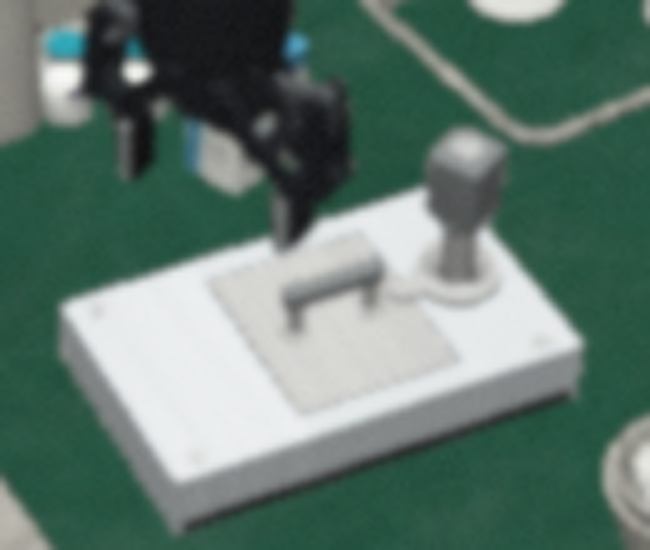

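```bash
python3 -c "
from h import *
o=[.5530,-.1085];a=np.radians(84.3)
ims=[]
t=imaging.get_image('top');s=imaging.get_image('scene')
for dev in(-14,-7,0):
  b=a-np.radians(dev); r=[]
  for n,im,(u0,u1,v0,v1) in(('top',t,(370,405,240,270)),('scene',s,(360,395,220,250))):
    pts=[proj(n,[o[0]+l*np.cos(b)-w/1000*np.sin(b),o[1]+l*np.sin(b)+w/1000*np.cos(b),.053]) for l in(.030,.033,.036,.038,.041,.044) for w in(-8,8)]
    crop(n,im,u0,u1,v0,v1,7,'pics/x.png',pts); r.append(cv2.imread('pics/x.png'))
  ims.append(np.vstack(r))
cv2.imwrite('pics/dev.png',np.hstack(ims))
"
```

```text
(no output)
```

View pics/dev.png

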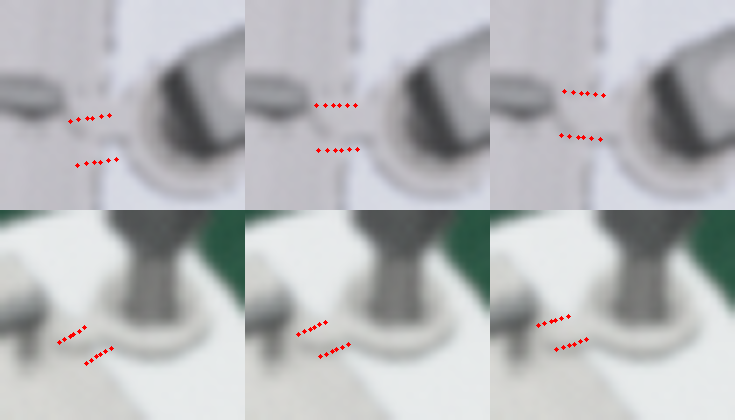

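```bash
python3 - <<'E' | tail -3
from m import P
from lid import cas
# t5 lid corners top view, z .046
import numpy as np
c=[cas('top',*P(*p,300,210),.046) for p in((280,113),(522,138),(498,420),(258,397))]
print([x.tolist() for x in c],np.mean(c,0))
E
python3 -c "
from h import *
cv2.imwrite('pics/end.png',imaging.get_image('top')); o=arm.observe(); print(o['time_s'],o['ft_force'])"
```

```text
-x-y [-59. -52.]
+x+y [59.8 49.2]
[[61.6, 42.7], [61.9, -60.2], [-58.5, -59.8], [-59.7, 40.2]] [ 1.325 -9.275]
22.05 [ 0.21974418  0.70614827 -0.67678256]
```

View pics/end.png

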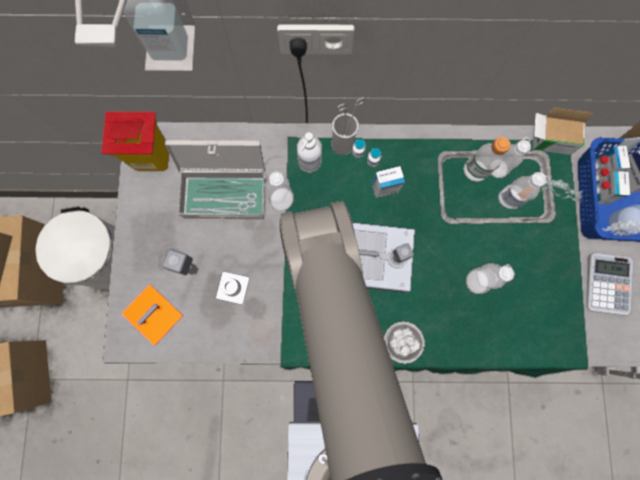

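The bottles at (485,278) and (280,190) and the carton at (388,180) are where they started. The lid is within about 1.5 mm of the pocket centre, and the lock arm is in line with +y in both views.

```bash
python3 -c "
from h import *
arm.sign_off()"
```

```text
the job is handed in; nothing more can be done
```

The cassette is closed and locked, and I handed the job in at about 22 s of the 72 s allowed; no verdict is reported. I slid the lid into its pocket by its handle and took the key from its stand. Pressing lightly, I turned it until it dropped into the hex and went fully home. I then turned the lock clockwise with the key, regrasping once, and left the key standing in the socket.

**Last checks:**
- **Lid:** its centre measures about (1.3, -9.3) mm against (0, -10) in the cassette frame, and it looks flush. I measured this in a picture taken before the lock was turned; the later pictures showed no change.
- **Key:** its top is at 143 mm, where 144 mm means fully home. It stands upright by eye; I did not measure the tilt.
- **Lock arm:** it points along +y over the lid to within a few degrees in both camera views.
- **Bystanders:** both bottles and the carton look unmoved, and the gripper is clear of everything.

**What disagreed:**
- After the regrasp the tool turned about 20 to 25° more than the lock needed to reach its stop. I don't know why.
- I never felt a clear rise in torque at the stop. That the lock is at its stop rests on the pictures: the arm did not move over the last 12° of tool turn and lines up with +y.

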